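Set a steel tube in the V-stands and bring the screw jack up to it

ROBOT

A 6-joint arm with a two-finger parallel gripper is mounted at the origin on the work surface. World frame = base frame: x ahead of the robot, y to its left, z up, the work surface at z = 0. Lengths are in m, angles in rad, forces in N, time in s.
With the tool pointing down it reaches from about 0.25 to 0.8 m from the base axis. Payload 8.5 kg.
Tool frame: the origin (TCP) lies at the very end of the fingers, on their centre line; the grasp point (between the pads) lies 19 mm behind it; x points along the fingers, y is the direction in which the jaws open and shut, and the axes are right-handed (so a half turn about x gives the same grasp; the last joint's range is limited). The gripper opens to 85 mm and grips with 20 to 120 N. Pads are 22 mm wide; open, the fingers measure 114 mm over their backs; the gripper's body (76 mm by 85 mm) begins 54 mm behind the grasp point. The pads swing forward as they close: fully open they stand 13 mm farther back than shut.
Start: joints at [1.298, 0.238, -0.013, 1.319, 0, 1.571], TCP at [0.141, 0.506, 0.231] pointing down, gripper open.
Joint ranges: [-2.66, 2.66], [-1.03, 1.9], [-1.14, 1.46], [-1.82, 2.27], [-1.45, 1.34], [-3.14, 3.14]. Speed limits (rad/s): [2.22, 2.22, 2.79, 3.14, 3.14, 3.14].

INTERFACE

Orientations are given as a unit quaternion [w, x, y, z].
In Python, from bench import bot gives the robot as it stands.
- The arm moves only by the tool step_arm, never from a script. Its argument "commands" is a list of rows, each an object of numbers: "fingers": the opening, from -1 (shut) to 1 (fully open); "tx", "ty", "tz": the shift along the tool's x, y, z in mm; "roll": the turn about the tool's x in degrees. In form: [{"fingers": .., "tx": .., "ty": .., "tz": .., "roll": ..}, ...]. A call has 1 to 10 rows; each row is the pose to reach, as a shift and turn from the pose commanded when the call began, along the tool's axes at that moment; what a row does not reach only later rows make up. A row lasts 1/12 s, in which the tool goes at most 41.7 mm and 7.16 degrees, less where a joint would pass 70% of its speed; a pose out of reach is approached as far as the arm can. A call with a gripper value outside its range is refused whole. The fingers move at their own pace and stop on an object; "squeeze" is the grip in N (left out, the last holds). Time passes only in rows, so rows that repeat a pose let the fingers close. It gives the time, the measured TCP pose, the force and the opening at its end, in the units of the state.
- bot.sense(): the state, without advancing time (a new reading comes with each control period).
- bot.read_camera(name): name is "scene" or "top"; returns a dict with "image" (420x560x3 uint8, red, green, blue), "z_map" (420x560 float32, m along the optical axis (not along the pixel's ray), 0 where there is no reading), "intrinsics" (3x3 intrinsics, pixels), "cam_to_world" (4x4, takes a point from camera to world coordinates). Camera axes: x right, y down, z forward; pixel columns grow to the right and rows downward; lengths in m; the calibration is good to about 2 mm. A picture is of the moment at which its call begins.
- bot.job_done(): hands the job in, once; it reports no verdict.
The state is a dict: "time": time; "joint_positions": joint angles; "joint_vel": joint speeds; "effort": joint torques, N m; "tcp_pos": TCP position; "orientation": TCP orientation; "wrist_force": force on the tool from outside, world axes, zero at the start; "wrist_torque": the same for the moment, N m; "opening": finger opening in m.
Only numpy, scipy, OpenCV 4.12 (cv2) and the standard library are available. Lean on these libraries where they do the work, as an engineer would, in place of code of your own. Each camera call takes 0.05 s, during which the arm holds its last target.

TASK

The thick round steel tube in the stock crate is to be drilled at its middle: lay it gently in the two V-stands, centred over the jack between them, and leave the other stock in the crate. Then wind the jack up by the knob of its crank until the rubber pad on the platform just touches the tube from below, with the tube still sitting down in both Vs, and let go. Leave the bottle, the tin and the hammer where they are.

Things in the scene. Friction and masses are not known exactly. Their poses are not given: they have to be found in the camera images.
- jig: Fixture fixed on the bench: plywood board 170 x 250 x 18 mm with two steel V-head stands and, between them, a grey scissor screw jack, platform 130 (x) x 86 (y) mm. Origin on the bench under the middle of the platform, z up; y runs along the line of the two Vs; -x points to the crank side.
- seat (a point): Where the centre of the tube comes to lie when it is seated in both Vs and centred: on the jig's z axis, 190 mm above the bench; its y is the tube's direction. The Vs are 90 degrees, 24 mm wide along y, centred 68 mm either side of this point; their plates reach up to 3 mm above it, 30 mm out in x. Stand bodies stay within 45 mm in x.
- pad_top (a point): Centre of the upper face of the black ribbed rubber pad (90 x 70 x 6 mm) on the jack platform, straight below the tube's resting place. The pad yields about 1 mm for each 2 N, up to 5 mm.
- platform (a joint): Rise of the platform in m above its height at crank 0 (pad top then 154 mm above the bench, 20 mm below the seated tube's underside). Each turn of the crank raises it by 8.5 mm. It stays where it is left.
- crank (a joint): Crank angle in rad, 0 to 22 (3.5 turns); grows, raising the platform, when turned clockwise as seen from the crank side (looking along the jig's +x). At angle a the knob's axis is off the screw's axis by (0, -34 sin a, +34 cos a) mm in the jig frame: straight up at 0. Takes about 4 N at the knob; stays where it is left.
- crank_axis (a point): Point on the horizontal screw axis (along the jig's x) level with the middle of the crank knob: jig x = -132 mm, y = 0, 72 mm above the bench. It does not move.
- knob_mid (a point): Middle of the crank knob: black cylindrical grip, 24 mm diameter, 60 mm long, horizontal, along the jig's x from -100 to -160 mm, 34 mm off the screw axis. It spins freely on its pin, so a hand holding it can keep its attitude while it goes round the screw axis. The flat steel crank arm is at jig x = -85 to -92 mm, its balance weight opposite, at -74 to -83 mm.
- crate: Plywood stock crate fixed on the bench, 310 (x) x 290 (y) x 55 mm high, walls and floor 8 mm; origin under its centre. Long stock lies roughly along its x, side by side; two short pieces lie across at the +x end.
- tube_mid (a point): The target: round steel tube, 32 mm outside diameter, 190 mm long, 5 mm wall, 0.5 to 0.7 kg, lying in the crate. Centre of the tube; x axis along it. It is the only round piece of this thickness and length: the other long pieces are a square tube, a thin solid bar and a wooden batten.
- tube_a (a point): Centre of one end of the tube (95 mm from its middle, -x end).
- tube_b (a point): Centre of the other end of the tube (+x end).
- tube: The same tube; origin on its underside line below the centre as built (use point tube_mid for the position).
- pad: The rubber pad of the jack; origin at the middle of its underside.
- square_tube_mid (a point): Square steel tube 26 x 26 x 190 mm in the crate, not wanted. Centre; x axis along it.
- thin_bar_mid (a point): Thin solid round steel bar, 18 mm diameter, 190 mm long, in the crate, not wanted. Centre; x axis along it.
- batten_mid (a point): Wooden batten 185 x 30 x 18 mm in the crate, not wanted. Centre; x axis along it.
- coupling_mid (a point): Short dark pipe coupling, 42 mm diameter, 80 mm long, across the crate's +x end, not wanted. Centre; x axis along it.
- bolt_mid (a point): Large hex bolt 120 mm long, head 33 mm, across the crate's +x end, not wanted. Centre; x axis along it.
- oil_bottle_at (a point): Bystander: upright plastic bottle, 64 mm diameter, 185 mm tall, standing between the crate and the jig. Centre, half-way up.
- tin_at (a point): Bystander: bare metal tin, 80 mm diameter, 95 mm tall, beyond the bottle. Centre, half-way up.
- hammer_at (a point): Bystander: hammer with a wooden handle, 240 mm long, lying between crate and jig on the robot's side, up to 40 mm high. Point in the middle of its length; x axis along the handle towards the head.
- knob: The crank's knob as a body (see point knob_mid); origin at its inner end on its axis.
There are look-alikes about, which are no part of the job. What is shaped like the tube but green, pink or turquoise is not meant.

How it is judged:
By the outcome, as a careful person would: the job done as asked, in the order asked, and still so for the second after the job is handed in, with the robot touching nothing.
It also fails if it takes over 72 s, if anything falls off the work surface, if the arm or the gripper's body presses on something with over 40 N, if the wrist force passes 120 N, or if a joint passes its speed limit or range.

## Working session

There is one attempt and no reset: what is moved stays moved. The work goes in short steps, Python scripts to look and compute and a tool call to move; the robot and the scene stay as the last step left them, time stands still between calls to the robot, and variables do not carry over. Pictures are saved under pics/ and viewed, and the job is handed in when it is done.

Besides the shell and the picture viewer there is one more tool, called after "Call:" by a JSON object that holds its "fn" and its "kwargs". step_arm: Moves the arm, as the interface text tells. Its arguments: {"type":"object","properties":{"commands":{"type":"array","items":{"type":"object","properties":{"fingers":{"type":"number"},"tx":{"type":"number"},"ty":{"type":"number"},"tz":{"type":"number"},"roll":{"type":"number"}}}},"squeeze":{"type":"number"}},"required":["commands"]}

```bash
mkdir -p pics; ls; python3 - <<'E'
from bench import bot
import cv2,numpy as np
s=bot.sense();print(s)
for n in("scene","top"):
    c=bot.read_camera(n);cv2.imwrite(f"pics/{n}0.png",c["image"][:,:,::-1]);np.savez(f"{n}0.npz",**c)
    print(n,c["intrinsics"],c["cam_to_world"])
E
```

```text
pics
{'time': 0.0, 'joint_positions': array([ 1.29798141e+00,  2.38780923e-01, -1.42556472e-02,  1.31919034e+00,
        1.63719151e-05,  1.57078269e+00]), 'joint_vel': array([ 6.47986636e-05, -7.55006313e-04,  2.59272626e-04, -3.15619765e-04,
       -2.30291867e-04,  4.54265806e-04]), 'effort': array([ 8.12515282e-04, -5.38779223e+01,  3.46441090e+01,  1.84005476e-02,
        1.05876246e-06,  3.01576065e-06]), 'tcp_pos': array([0.14134179, 0.50518777, 0.230677  ]), 'orientation': array([ 0.70046437,  0.09565069,  0.7006134 , -0.0966513 ]), 'wrist_force': array([0.52082478, 0.79717656, 0.42895377]), 'wrist_torque': array([-0.03395156, -0.00792552, -0.06035329]), 'opening': 0.08579351918012255}
scene [[443.57654696   0.         284.24173753]
 [  0.         443.57654696 217.38981513]
 [  0.           0.           1.        ]] [[-0.35694287  0.61232203 -0.70544561  1.52151956]
 [ 0.93411722  0.23066009 -0.27243521  0.51511459]
 [-0.00409993 -0.7562127  -0.65431303  1.08212428]
 [ 0.          0.          0.          1.        ]]
top [[411.04226712   0.         276.04407107]
 [  0.         411.04226712 206.77614207]
 [  0.           0.           1.        ]] [[-0.01649713 -0.9821877   0.18717683  0.32863044]
 [-0.99970607  0.01952919  0.01436634  0.11497369]
 [-0.01776586 -0.18688481 -0.98222118  1.14953346]
 [ 0.          0.          0.          1.        ]]
```

View pics/scene0.png

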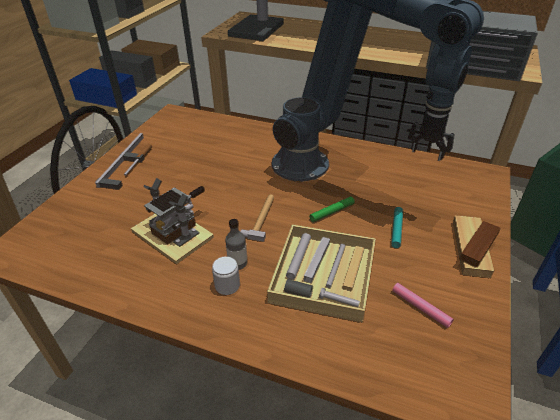

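View pics/top0.png

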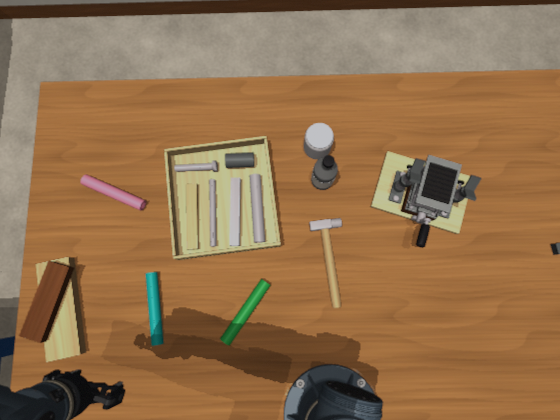

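```bash
cat > h.py <<'E'
import numpy as np,cv2
from bench import bot
def cloud(c):
    K=c["intrinsics"];z=c["z_map"];h,w=z.shape
    u,v=np.meshgrid(np.arange(w),np.arange(h))
    p=np.stack([(u-K[0,2])*z/K[0,0],(v-K[1,2])*z/K[1,1],z],-1)
    T=c["cam_to_world"];P=p@T[:3,:3].T+T[:3,3];P[z==0]=np.nan
    return P
def proj(c,X):
    T=np.linalg.inv(c["cam_to_world"]);X=np.atleast_2d(X);q=X@T[:3,:3].T+T[:3,3]
    q=q@c["intrinsics"].T;return q[:,:2]/q[:,2:]
def crop(c,x0,y0,x1,y1,s,name):
    im=c["image"][y0:y1,x0:x1,::-1];im=cv2.resize(im,None,fx=s,fy=s,interpolation=cv2.INTER_CUBIC);cv2.imwrite(name,im)
E
python3 - <<'E'
from h import *
t=dict(np.load("top0.npz"));s=dict(np.load("scene0.npz"))
crop(t,365,145,490,255,6,"pics/jigtop.png")
crop(s,125,165,225,265,6,"pics/jigscene.png")
crop(t,160,130,290,265,4,"pics/cratetop.png")
P=cloud(t)
for (u,v) in [(440,183),(423,235),(423,228),(257,180),(257,208),(260,235),(396,190),(466,190)]:
    print(u,v,P[v,u].round(4))
# board corners, bench
m=P[...,2]
# tube region points
r=P[165:250,240:275].reshape(-1,3);r=r[(r[:,2]>.02)&(r[:,2]<.06)]
print(len(r))
E
```

```text
440 183 [ 0.5699 -0.2768  0.1553]
423 235 [ 0.4458 -0.2368  0.1186]
423 228 [ 0.4643 -0.2405  0.1121]
257 180 [0.6163 0.1828 0.0427]
257 208 [0.5368 0.1833 0.0447]
260 235 [0.4631 0.1761 0.0391]
396 190 [ 0.5831 -0.2033  0.0286]
466 190 [ 0.5461 -0.329   0.1765]
1099
```

View pics/jigtop.png

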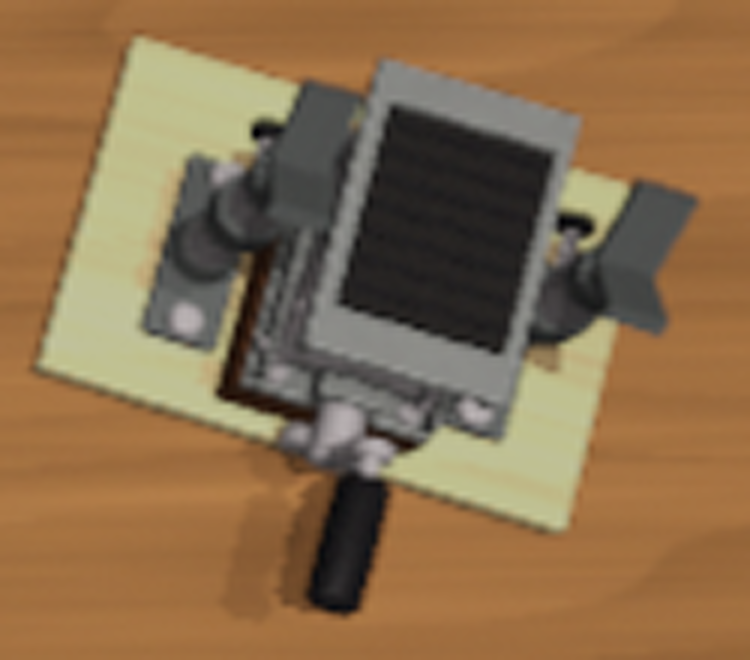

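View pics/jigscene.png

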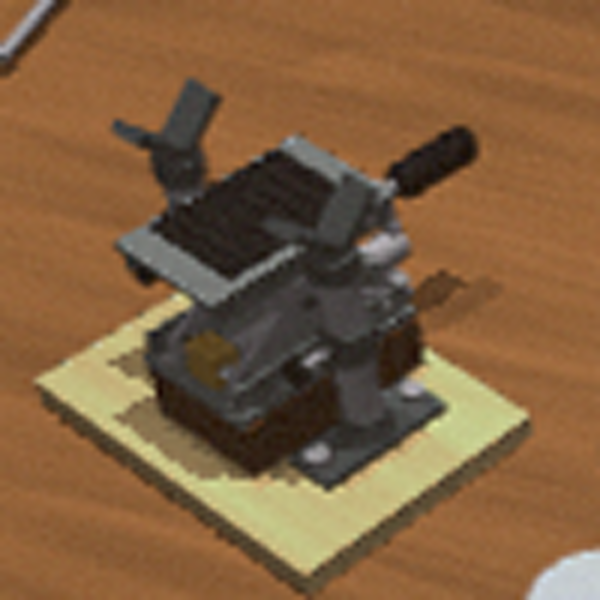

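View pics/cratetop.png

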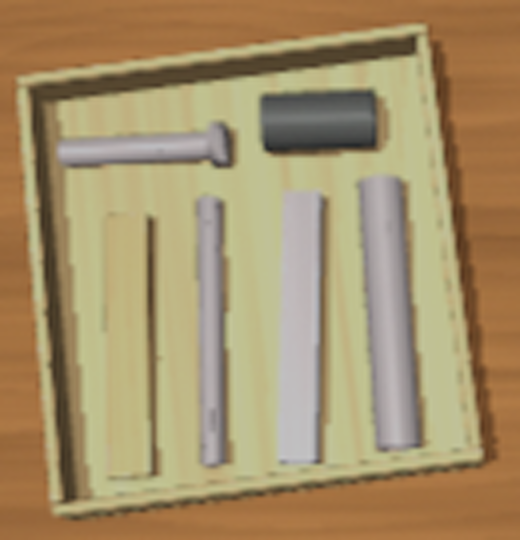

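```bash
cat >> h.py <<'E'
def ray(c,u,v,z):
    T=c["cam_to_world"];K=c["intrinsics"]
    d=T[:3,:3]@np.array([(u-K[0,2])/K[0,0],(v-K[1,2])/K[1,1],1]);o=T[:3,3]
    return o+d*(z-o[2])/d[2]
E
python3 - <<'E'
from h import *
t=dict(np.load("top0.npz"));s=dict(np.load("scene0.npz"))
P=cloud(t);S=cloud(s)
f=lambda x,y,z:ray(t,365+(x-2.5)/6,145+(y-2.5)/6,z)
g=lambda x,y,z:ray(s,125+(x-2.5)/6,165+(y-2.5)/6,z)
print("board top", [f(x,y,.018).round(4)[:2] for x,y in((135,37),(37,370),(565,532))])
print("board scn", [g(x,y,.018).round(4)[:2] for x,y in((38,383),(305,577),(530,415))])
pz=np.nanmedian(P[175:190,432:446,2]);print("padz",pz)
print("pad",[f(x,y,.154).round(4)[:2] for x,y in((390,105),(555,152),(500,353),(338,305))])
print("platf",[f(x,y,.148).round(4)[:2] for x,y in((380,60),(580,118),(505,405),(308,348))])
print("padscn",[g(x,y,.154).round(4)[:2] for x,y in((152,228),(290,150),(225,272))])
for n,Q,c in(("top",P,t),("scene",S,s)):
    im=c["image"].astype(int)
    # black pad points
    a=Q.reshape(-1,3);i=im.reshape(-1,3)
    k=(i.max(1)<60)&(abs(a[:,2]-.1545)<.006)&(a[:,0]>.45)&(a[:,1]<-.2)&(a[:,0]<.7)
    print(n,"pad",k.sum(),a[k].mean(0).round(4))
    b=np.float32(a[k][:,:2]*1000);print(cv2.minAreaRect(b))
    k=(i.max(1)<60)&(a[:,2]>.06)&(a[:,2]<.13)&(a[:,0]>.4)&(a[:,1]<-.2)&(a[:,0]<.48)
    print("knob",k.sum(),a[k].min(0).round(4),a[k].max(0).round(4),a[k].mean(0).round(4))
    # tube: z .03-.045
    k=(a[:,2]>.025)&(a[:,2]<.05)&(a[:,0]>.43)&(a[:,0]<.65)&(a[:,1]<.2)&(a[:,1]>.155)
    q=a[k]
    vx,vy,x0,y0=cv2.fitLine(np.float32(q[:,:2]),cv2.DIST_HUBER,0,.01,.01).ravel()
    d=(q[:,:2]-[x0,y0])@[vx,vy];e=(q[:,:2]-[x0,y0])@[-vy,vx]
    print("tube",k.sum(),vx,vy,x0,y0,np.percentile(d,[0,1,50,99,100]),np.percentile(e,[1,99]),q[:,2].max())
E
```

```text
board top [array([ 0.7012, -0.1891]), array([ 0.5405, -0.1329]), array([ 0.4603, -0.3691])]
board scn [array([ 0.6235, -0.4189]), array([ 0.705 , -0.1859]), array([ 0.545 , -0.1315])]
padz 0.15425813466352983
pad [array([ 0.6245, -0.2563]), array([ 0.6027, -0.3225]), array([ 0.5183, -0.2919]), array([ 0.5397, -0.2278])]
platf [array([ 0.646, -0.256]), array([ 0.6189, -0.337 ]), array([ 0.4978, -0.2943]), array([ 0.5232, -0.2161])]
padscn [array([ 0.6082, -0.3172]), array([ 0.5193, -0.2835]), array([ 0.6267, -0.2581])]
top pad 983 [ 0.5702 -0.2752  0.1544]
((567.6679077148438, -275.97491455078125), (112.89894104003906, 108.42859649658203), 31.053855895996094)
knob 197 [ 0.4187 -0.2554  0.1   ] [ 0.4776 -0.223   0.1214] [ 0.4463 -0.237   0.1141]
tube 733 0.99888307 0.04725081 0.5369419 0.1824431 [-0.10750949 -0.08868838 -0.00230054  0.09772048  0.10042003] [-0.01459879  0.01569905] 0.045316984006358974
scene pad 367 [ 0.5779 -0.2741  0.1544]
((582.4492797851562, -270.8851623535156), (127.1029052734375, 99.67635345458984), 35.235294342041016)
knob 85 [ 0.4218 -0.2487  0.1   ] [ 0.4795 -0.219   0.1217] [ 0.4544 -0.2328  0.1121]
tube 397 0.99866176 0.051717214 0.52382666 0.18577541 [-0.09383229 -0.09010859 -0.00437092  0.11656544  0.12435629] [-0.02523263  0.0165194 ] 0.04976558271057474
```

```bash
python3 - <<'E'
from h import *
from scipy.spatial.transform import Rotation as R
q=bot.sense()["orientation"];print("tool axes cols\n",R.from_quat(np.r_[q[1:],q[0]]).as_matrix().round(3))
for n in("top","scene"):
    c=dict(np.load(n+"0.npz"));P=cloud(c);a=P.reshape(-1,3)
    k=(abs(a[:,0]-.55)<.12)&(abs(a[:,1]+.05)<.06)&(abs(a[:,2])<.01);print(n,"bench z",np.median(a[k][:,2]))
    k=(a[:,2]>.012)&(a[:,2]<.06)&(a[:,0]>.43)&(a[:,0]<.645)&(a[:,1]<.215)&(a[:,1]>.155)
    q=a[k]
    for lo,hi in((.034,.05),(.037,.05),(.040,.05)):
        w=q[(q[:,2]>lo)&(q[:,2]<hi)&(q[:,1]>.158)&(q[:,1]<.203)]
        vx,vy,x0,y0=cv2.fitLine(np.float32(w[:,:2]),cv2.DIST_HUBER,0,.001,.001).ravel()
        d=(w[:,:2]-[x0,y0])@[vx,vy];m=(d.min()+d.max())/2
        print(lo,len(w),"ang",np.degrees(np.arctan2(vy,vx)),"mid",x0+m*vx,y0+m*vy,"len",np.ptp(d),"zmed",np.median(w[:,2]),w[:,2].max())
    # cross-section heights along y at x=.54
    if n=="top":
        for y in np.arange(.13,.26,.004):
            k=(abs(a[:,0]-.54)<.012)&(abs(a[:,1]-y)<.002);print(round(y,3),k.sum(),np.round(np.median(a[k][:,2]),4) if k.sum() else 0,end="; ")
        print()
E
```

```text
tool axes cols
 [[-0.     0.269  0.963]
 [-0.001  0.963 -0.269]
 [-1.    -0.001 -0.   ]]
top bench z 0.0005872378787943333
0.034 613 ang 3.5475836 mid 0.5324947731341269 0.18292439009399133 len 0.20652648082670477 zmed 0.03867537615252914 0.045316984006358974
0.037 448 ang 3.6317608 mid 0.5324709246239594 0.18329247787154712 len 0.20655779072186076 zmed 0.03954145124707853 0.045316984006358974
0.04 184 ang 3.4261153 mid 0.5317443215076578 0.1835199128359052 len 0.2050520559299863 zmed 0.04137040438527917 0.045316984006358974
0.13 12 0.001; 0.134 9 0.0546; 0.138 14 0.0559; 0.142 14 0.0087; 0.146 9 0.009; 0.15 18 0.0091; 0.154 8 0.0098; 0.158 10 0.0073; 0.162 15 0.0092; 0.166 13 0.0088; 0.17 10 0.0326; 0.174 16 0.037; 0.178 8 0.0387; 0.182 18 0.0401; 0.186 9 0.0414; 0.19 15 0.0396; 0.194 11 0.0374; 0.198 9 0.0329; 0.202 8 0.0084; 0.206 8 0.0088; 0.21 16 0.0086; 0.214 8 0.0091; 0.218 16 0.0081; 0.222 8 0.0081; 0.226 10 0.0094; 0.23 14 0.0075; 0.234 17 0.0301; 0.238 18 0.0346; 0.242 9 0.0359; 0.246 16 0.0346; 0.25 11 0.0334; 0.254 13 0.0347; 0.258 4 0.0327; 
scene bench z 0.0005874120195553667
0.034 343 ang 3.2537766 mid 0.5355625589729379 0.18797569262304129 len 0.21137437349066923 zmed 0.03907083276863088 0.04976558271057474
0.037 251 ang 3.7901986 mid 0.5355600617086022 0.1877690530252998 len 0.2115097703804905 zmed 0.03992939821050867 0.04976558271057474
0.04 123 ang 2.8755708 mid 0.5355567153474516 0.187952236319288 len 0.21130458188256823 zmed 0.04176959924181878 0.04976558271057474
```

```bash
python3 - <<'E'
from h import *
t=dict(np.load("top0.npz"));s=dict(np.load("scene0.npz"))
crop(t,235,165,285,255,8,"pics/tt.png");crop(s,275,225,325,290,10,"pics/ts.png")
E
```

```text
(no output)
```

View pics/tt.png

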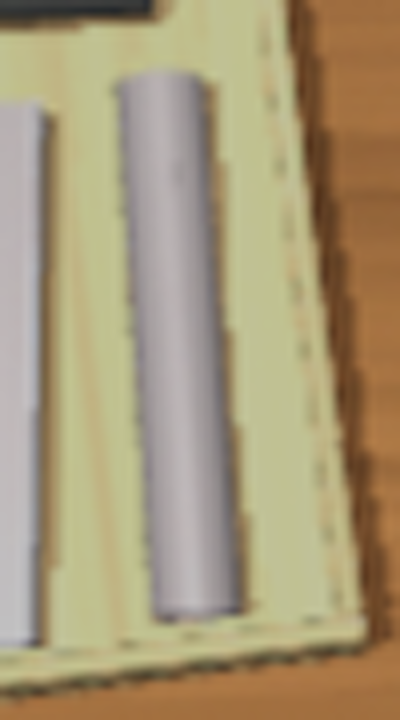

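View pics/ts.png

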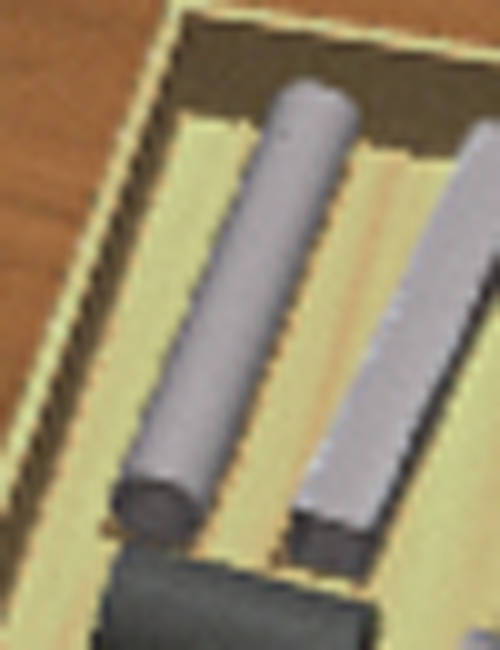

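```bash
python3 - <<'E'
from h import *
from scipy.optimize import least_squares
t=dict(np.load("top0.npz"));s=dict(np.load("scene0.npz"))
th=np.linspace(0,2*np.pi,48)
def cyl(x,y,a,z=.0245):
    c,sn=np.cos(a),np.sin(a);o=[]
    for e in(-.095,.095):
        for h in th: 
            l=.016*np.cos(h);o.append([x+e*c-l*sn,y+e*sn+l*c,z+.016*np.sin(h)])
    return np.array(o)
ot=np.array([(118,85),(152,610),(207,90),(243,610),(160,72),(197,619),(130,75),(165,619),(235,617)],float)
ot=(ot+.5)/8-.5+[235,165]
os_=np.array([(272,100),(115,490),(355,115),(208,520),(310,78),(120,520),(145,545),(175,548),(350,95),(285,83)],float)
os_=(os_+.5)/10-.5+[275,225]
def sup(p,n):return (p@n.T).max(0)
def nd(p):
    d=np.ptp(p,0);v=cv2.fitLine(np.float32(p),cv2.DIST_L2,0,.01,.01).ravel()[:2]
    w=np.array([-v[1],v[0]]);return np.array([v,-v,w,-w,w+.06*v,w-.06*v,-w+.06*v,-w-.06*v])
nt=nd(ot);ns=nd(os_)
def run(use,x0=(.54,.184,.05)):
    def f(p):
        r=[]
        if 't' in use:r+=list(sup(proj(t,cyl(*p)),nt)-sup(ot,nt))
        if 's' in use:r+=list(sup(proj(s,cyl(*p)),ns)-sup(os_,ns))
        return r
    o=least_squares(f,x0);print(use,o.x.round(4),np.degrees(o.x[2]).round(2),np.round(o.fun,2))
for u in('t','s','ts'):run(u)
# jig: unknown x,y,yaw, board offset bx
f6=lambda x,y,o:((x+.5)/6-.5+o[0],(y+.5)/6-.5+o[1])
T0=(365,145);S0=(125,165)
obs=[]
B=lambda sx,sy:("b",sx,sy);
for c,o,l in((t,T0,[((135,37),'b',1,1),((37,370),'b',-1,1),((565,532),'b',-1,-1),
  ((390,105),'p',1,1),((555,152),'p',1,-1),((500,353),'p',-1,-1),((338,305),'p',-1,1),
  ((380,60),'q',1,1),((580,118),'q',1,-1),((308,348),'q',-1,1)]),
  (s,S0,[((38,383),'b',1,-1),((305,577),'b',1,1),((530,415),'b',-1,1),((152,228),'p',1,-1),((290,150),'p',-1,-1),((225,274),'p',1,1),((118,243),'q',1,-1),((212,303),'q',1,1),((295,137),'q',-1,-1)])):
    for px,k,a,b in l: obs.append((c,f6(*px,o),k,a,b))
def run2(cams):
    def f(p):
        x,y,a,bx=p;r=[]
        for c,px,k,sx,sy in obs:
            if c not in cams: continue
            L={'b':(bx+.085*sx,.125*sy,.018),'p':(.045*sx,.035*sy,.154),'q':(.065*sx,.043*sy,.148)}[k]
            X=[x+L[0]*np.cos(a)-L[1]*np.sin(a),y+L[0]*np.sin(a)+L[1]*np.cos(a),L[2]]
            r+=list(proj(c,X)[0]-px)
        return r
    o=least_squares(f,(.57,-.275,-.33,0.01),loss='soft_l1');print(o.x.round(4),np.degrees(o.x[2]).round(2));print(np.round(o.fun,1))
class L(list):
    def __contains__(self,c):return any(c is i for i in self)
run2(L([t]));run2(L([s]));run2(L([t,s]))
E
```

```text
t [0.5413 0.1845 0.0604] 3.46 [0.2  0.22 0.09 0.06 0.17 0.2  0.26 0.14]
s [0.5434 0.1868 0.0728] 4.17 [-0.34 -0.29  0.17  0.2   0.43  0.24  0.39  0.24]
ts [0.5418 0.1854 0.0664] 3.8 [ 0.01  0.41  0.23 -0.47  0.3   0.75  0.11 -0.38 -0.04 -0.61 -0.22  0.77
  0.26 -0.36  0.58  0.79]
[ 0.5711 -0.2754 -0.3285  0.0102] -18.82
[-0.5 -0.1  0.  -0.1  0.2  0.1  0.2 -0.2  0.2  0.1  0.9  0.4 -0.  -0.
 -0.2 -0.2  0.   0.  -1.  -0.1]
[ 0.574  -0.2719 -0.3389  0.0104] -19.42
[-0.4 -0.4 -0.   0.1  0.6  0.2 -0.1 -0.8 -1.7 -0.3  0.9  0.2 -0.5  0.
 -0.   0.9  0.8 -0.3]
[ 0.5714 -0.2748 -0.3298  0.0106] -18.9
[-0.6 -0.3 -0.2 -0.3 -0.1 -0.1 -0.  -0.3  0.   0.   0.6  0.3 -0.3 -0.2
 -0.4 -0.3 -0.2 -0.  -1.2 -0.2 -0.8 -0.7  0.  -0.7  0.2 -0.7 -0.4 -1.3
 -2.2 -0.9  0.7 -0.5 -0.7 -0.5 -0.1  0.2  0.3 -0.9]
```

```bash
cat >> h.py <<'E'
from scipy.spatial.transform import Rotation as Ro
def st():
    s=bot.sense();q=s["orientation"];M=Ro.from_quat(np.r_[q[1:],q[0]]).as_matrix()
    print("t %.2f"%s["time"],"tcp",s["tcp_pos"].round(4),"az(z) %.2f"%np.degrees(np.arctan2(M[1,2],M[0,2])),"tilt",M[:,0].round(3),"j",s["joint_positions"].round(3),"F",s["wrist_force"].round(1),"T",s["wrist_torque"].round(2),"op %.4f"%s["opening"]);return s,M
def to(x,y,z,az):
    s,M=st();d=M.T@(np.array([x,y,z])-s["tcp_pos"])*1000
    r=-((az-np.degrees(np.arctan2(M[1,2],M[0,2]))+180)%360-180)
    print("tx,ty,tz",d.round(1),"roll",round(r,2))
E
python3 -c "
from h import *
to(.542,.1855,.15,3.7)"
```

```text
t 0.10 tcp [0.1413 0.5052 0.2307] az(z) -15.63 tilt [-0.    -0.001 -1.   ] j [ 1.298  0.239 -0.014  1.319  0.     1.571] F [ 0.2 -0.   0. ] T [-0.04 -0.    0.03] op 0.0857
tx,ty,tz [  81.  -199.8  472. ] roll -19.33
```

Call:
{"fn": "step_arm", "kwargs": {"commands": [{"fingers":0.08,"tx":0,"ty":-15.6,"tz":36.8,"roll":-2},{"fingers":0.08,"tx":0,"ty":-31,"tz":73.6,"roll":-4},{"fingers":0.08,"tx":5,"ty":-47,"tz":110,"roll":-6},{"fingers":0.08,"tx":10,"ty":-62,"tz":147,"roll":-8},{"fingers":0.08,"tx":15,"ty":-78,"tz":184,"roll":-10},{"fingers":0.08,"tx":20,"ty":-94,"tz":220,"roll":-12},{"fingers":0.08,"tx":25,"ty":-109,"tz":257,"roll":-14},{"fingers":0.08,"tx":30,"ty":-125,"tz":294,"roll":-16},{"fingers":0.08,"tx":35,"ty":-140,"tz":331,"roll":-18},{"fingers":0.08,"tx":40,"ty":-156,"tz":367,"roll":-19.3}]}}

```text
time: 0.93
tcp_pos: [0.4541, 0.2548, 0.1909]
orientation: [0.707, -0.023, 0.707, 0.023]
wrist_force: [0.3, 1.6, -0.1]
opening: 0.046
```

```bash
python3 -c "
from h import *
to(.542,.1855,.07,3.7)"
```

```text
t 0.93 tcp [0.4541 0.2548 0.1909] az(z) 3.77 tilt [-0. -0. -1.] j [ 0.511  0.248 -0.105  1.218 -0.     0.446] F [ 0.3  1.6 -0.1] T [0.04 0.01 0.  ] op 0.0460
tx,ty,tz [120.9 -74.9  83.1] roll 0.07
```

Call:
{"fn": "step_arm", "kwargs": {"commands": [{"fingers":0.08,"tx":20,"ty":-25,"tz":28},{"fingers":0.08,"tx":45,"ty":-50,"tz":56},{"fingers":0.08,"tx":70,"ty":-75,"tz":83},{"fingers":0.08,"tx":100,"ty":-75,"tz":83},{"fingers":0.08,"tx":121,"ty":-75,"tz":83},{"fingers":0.08,"tx":121,"ty":-75,"tz":83}]}}

```text
validation failed for argument at $.co...
```

```bash
python3 -c "
from h import *
to(.542,.1855,.011,3.7)
for n,b in(('top',(200,150,300,260,5)),('scene',(250,190,380,310,5))):
    c=bot.read_camera(n);crop(c,*b,'pics/g1%s.png'%n)"
```

```text
t 0.93 tcp [0.4541 0.2548 0.1909] az(z) 3.77 tilt [-0. -0. -1.] j [ 0.511  0.248 -0.105  1.218 -0.     0.446] F [ 0.3  1.6 -0.1] T [0.04 0.01 0.  ] op 0.0460
tx,ty,tz [179.9 -74.9  83.1] roll 0.07
```

View pics/g1scene.png

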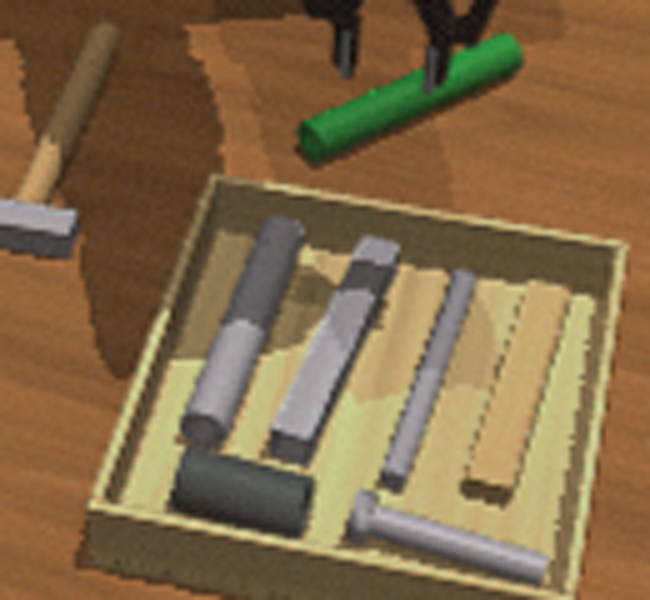

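View pics/g1top.png

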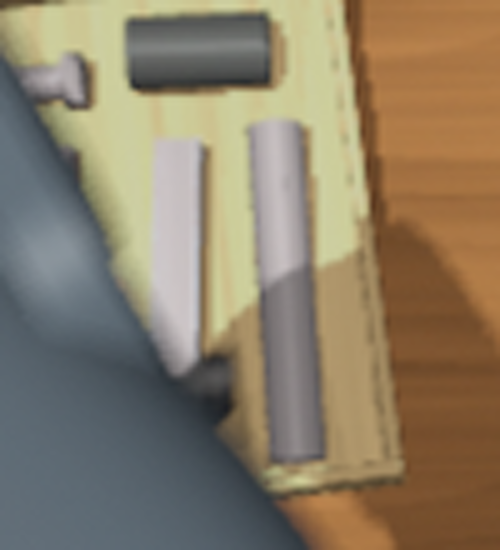

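The last move was refused because rows need every key. The arm has not moved, and the crate is unchanged.

Call:
{"fn": "step_arm", "kwargs": {"commands": [{"fingers":0.08,"tx":20,"ty":-25,"tz":28,"roll":0},{"fingers":0.08,"tx":45,"ty":-50,"tz":56,"roll":0},{"fingers":0.08,"tx":70,"ty":-75,"tz":83,"roll":0},{"fingers":0.08,"tx":100,"ty":-75,"tz":83,"roll":0},{"fingers":0.08,"tx":121,"ty":-75,"tz":83,"roll":0},{"fingers":0.08,"tx":121,"ty":-75,"tz":83,"roll":0}]}}

```text
time: 1.53
tcp_pos: [0.5376, 0.1856, 0.0656]
orientation: [0.704, -0.023, 0.71, 0.021]
wrist_force: [-1.3, 0.4, 0.2]
opening: 0.0461
```

```bash
python3 -c "
from h import *
to(.542,.1855,.011,3.7)
for n,b in(('scene',(250,190,380,310,5)),):
    c=bot.read_camera(n);crop(c,*b,'pics/g2%s.png'%n)"
```

```text
t 1.53 tcp [0.5376 0.1856 0.0656] az(z) 3.59 tilt [-0.008 -0.003 -1.   ] j [ 0.332  0.42  -0.19   0.969  0.     0.27 ] F [-1.3  0.4  0.2] T [-0.04  0.08  0.02] op 0.0461
tx,ty,tz [54.6 -0.2  4.8] roll -0.11
```

View pics/g2scene.png

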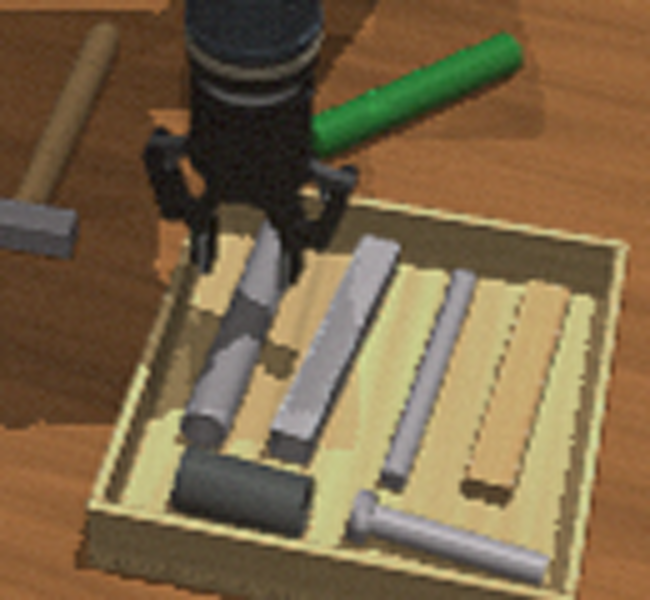

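Call:
{"fn": "step_arm", "kwargs": {"commands": [{"fingers":0.03,"tx":12,"ty":0,"tz":5,"roll":0},{"fingers":0.03,"tx":24,"ty":0,"tz":5,"roll":0},{"fingers":0.03,"tx":32,"ty":0,"tz":5,"roll":0},{"fingers":0.03,"tx":32,"ty":0,"tz":5,"roll":0}]}}

```text
time: 1.92
tcp_pos: [0.5451, 0.1877, 0.0378]
orientation: [0.707, -0.023, 0.707, 0.023]
wrist_force: [-0.8, -0.4, 0.2]
opening: 0.0441
```

```bash
python3 -c "
from h import *
to(.542,.1855,.014,3.7)
for n,b in(('scene',(270,200,350,280,7)),):
    c=bot.read_camera(n);crop(c,*b,'pics/g3%s.png'%n)"
```

```text
t 1.92 tcp [0.5451 0.1877 0.0378] az(z) 3.72 tilt [-0. -0. -1.] j [ 0.332  0.453 -0.217  0.902 -0.     0.267] F [-0.8 -0.4  0.2] T [-0.05  0.06 -0.04] op 0.0441
tx,ty,tz [23.8 -2.  -3.2] roll 0.02
```

View pics/g3scene.png

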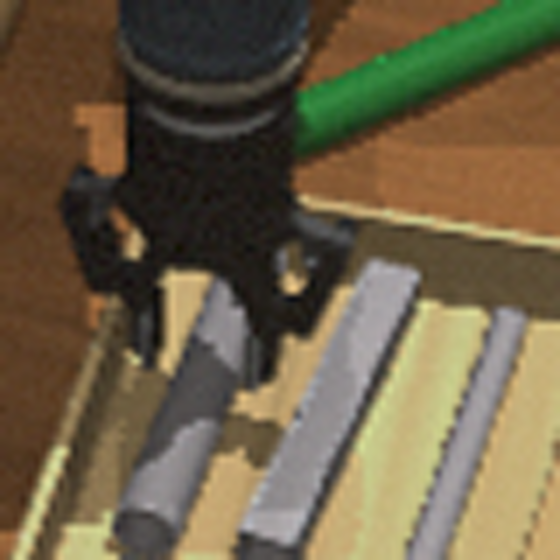

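```bash
python3 -c "
from h import *
s,M=st()
c=bot.read_camera('scene');P=cloud(c).reshape(-1,3)
# scene bias relative robot unknown ~2mm
d=(P-s['tcp_pos'])@M
d[:,0]*=-1
for h in np.arange(0,.12,.008):
    k=(abs(d[:,2])<.04)&(d[:,0]>=h)&(d[:,0]<h+.008)&(abs(d[:,1])<.075)
    q=np.sort(d[k][:,1]*1000).round(0); print(round(h*1000),len(q),q[:6],q[-6:])
"
```

```text
t 1.97 tcp [0.5453 0.1877 0.0385] az(z) 3.71 tilt [-0. -0. -1.] j [ 0.332  0.452 -0.216  0.903 -0.     0.267] F [-0.  -0.2 -0.1] T [ 0.01  0.01 -0.03] op 0.0437
0 79 [-45. -44. -44. -43. -43. -42.] [10. 58. 63. 64. 65. 73.]
8 44 [-52. -52. -50. -50. -49. -49.] [28. 28. 30. 34. 34. 37.]
16 31 [-50. -47. -47. -47. -47. -46.] [30. 30. 31. 34. 37. 37.]
24 22 [-34. -34. -30. -26. -26. -23.] [33. 34. 37. 37. 37. 38.]
32 15 [-34. -30. -26. -26. -23. -22.] [25. 27. 28. 34. 36. 37.]
40 18 [-37. -35. -33. -29. -26. -22.] [31. 31. 34. 34. 37. 39.]
48 50 [-52. -50. -49. -47. -46. -43.] [44. 44. 46. 47. 51. 53.]
56 50 [-53. -52. -49. -49. -49. -48.] [50. 51. 52. 55. 56. 57.]
64 40 [-57. -56. -53. -53. -49. -49.] [53. 55. 56. 56. 59. 60.]
72 52 [-60. -57. -56. -53. -52. -48.] [49. 50. 53. 53. 58. 58.]
80 45 [-60. -59. -56. -53. -52. -51.] [56. 56. 59. 61. 62. 63.]
88 62 [-63. -61. -58. -55. -55. -52.] [58. 58. 62. 63. 65. 65.]
96 89 [-65. -64. -63. -61. -59. -59.] [66. 67. 67. 68. 68. 68.]
104 94 [-63. -62. -62. -61. -61. -60.] [63. 65. 65. 65. 66. 70.]
112 20 [-38. -37. -36. -33. -30. -26.] [37. 38. 38. 40. 41. 42.]
```

Call:
{"fn": "step_arm", "kwargs": {"commands": [{"fingers":0.03,"tx":6,"ty":-2,"tz":-3,"roll":0},{"fingers":0.03,"tx":15,"ty":-2,"tz":-3,"roll":0},{"fingers":0.03,"tx":24,"ty":-2,"tz":-3,"roll":0},{"fingers":0.03,"tx":24,"ty":-2,"tz":-3,"roll":0},{"fingers":0.03,"tx":24,"ty":-2,"tz":-3,"roll":0}]}}

```text
time: 2.43
tcp_pos: [0.542, 0.1848, 0.0135]
orientation: [0.706, -0.023, 0.707, 0.022]
wrist_force: [-0.3, 0.2, 0.7]
opening: 0.0441
```

```bash
python3 -c "
from h import *
to(.542,.1855,.014,3.7)"
```

```text
t 2.43 tcp [0.542  0.1848 0.0135] az(z) 3.67 tilt [-0.002 -0.001 -1.   ] j [ 0.329  0.474 -0.255  0.843 -0.     0.265] F [-0.3  0.2  0.7] T [-0.04 -0.   -0.  ] op 0.0441
tx,ty,tz [-0.5  0.7  0.1] roll -0.03
```

No contact. Next I close on the tube at a moderate grip.

Call:
{"fn": "step_arm", "kwargs": {"commands": [{"fingers":-0.15,"tx":0,"ty":0,"tz":0,"roll":0},{"fingers":-0.3,"tx":0,"ty":0,"tz":0,"roll":0},{"fingers":-0.5,"tx":0,"ty":0,"tz":0,"roll":0},{"fingers":-0.5,"tx":0,"ty":0,"tz":0,"roll":0},{"fingers":-0.5,"tx":0,"ty":0,"tz":0,"roll":0}], "squeeze": 60}}

```text
time: 2.85
tcp_pos: [0.5428, 0.1852, 0.0147]
orientation: [0.707, -0.023, 0.707, 0.023]
wrist_force: [-1.2, 1.4, 3.4]
opening: 0.0302
```

Call:
{"fn": "step_arm", "kwargs": {"commands": [{"fingers":-0.5,"tx":0,"ty":0,"tz":0,"roll":0},{"fingers":-0.5,"tx":-5,"ty":0,"tz":0,"roll":0},{"fingers":-0.5,"tx":-20,"ty":0,"tz":0,"roll":0},{"fingers":-0.5,"tx":-45,"ty":0,"tz":0,"roll":0},{"fingers":-0.5,"tx":-75,"ty":0,"tz":0,"roll":0},{"fingers":-0.5,"tx":-110,"ty":0,"tz":0,"roll":0},{"fingers":-0.5,"tx":-145,"ty":0,"tz":0,"roll":0},{"fingers":-0.5,"tx":-145,"ty":0,"tz":0,"roll":0}]}}

```text
time: 3.52
tcp_pos: [0.5453, 0.1857, 0.1657]
orientation: [0.71, -0.022, 0.704, 0.023]
wrist_force: [0.9, -0.6, -5.4]
opening: 0.0301
```

```bash
python3 -c "
from h import *
to(.572,-.2738,.32,71.05)
for n in ('scene','top'):
    c=bot.read_camera(n);crop(c,0,0,560,420,1,'pics/l%s.png'%n)
    np.savez(n+'1.npz',**c)
"
```

```text
t 3.52 tcp [0.5453 0.1857 0.1657] az(z) 3.66 tilt [ 0.008  0.002 -1.   ] j [ 3.280e-01  3.470e-01 -2.900e-02  1.186e+00 -1.000e-03  2.650e-01] F [ 0.9 -0.6 -5.4] T [ 0.03 -0.16  0.01] op 0.0301
tx,ty,tz [-155.1 -460.    -1.4] roll -67.39
```

View pics/lscene.png

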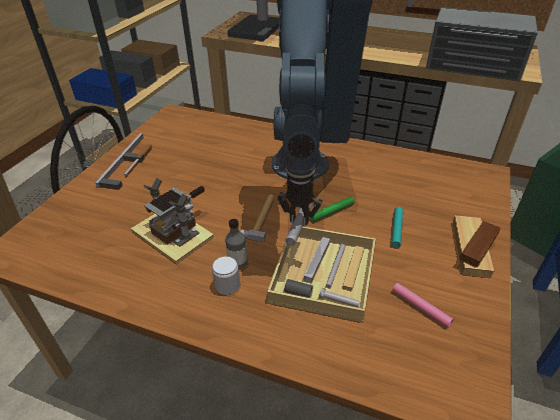

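View pics/ltop.png

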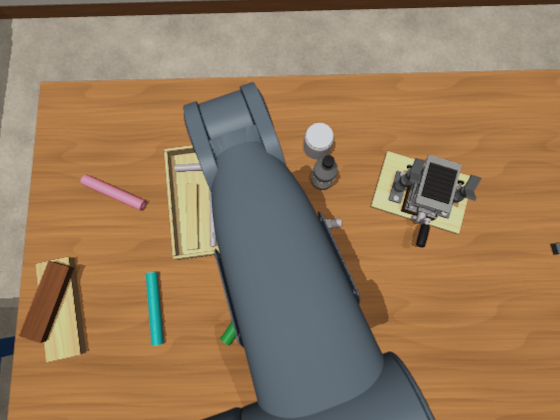

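Call:
{"fn": "step_arm", "kwargs": {"commands": [{"fingers":-0.5,"tx":-20,"ty":0,"tz":0,"roll":0},{"fingers":-0.5,"tx":-50,"ty":-10,"tz":0,"roll":-3},{"fingers":-0.5,"tx":-80,"ty":-30,"tz":0,"roll":-8},{"fingers":-0.5,"tx":-105,"ty":-55,"tz":0,"roll":-13},{"fingers":-0.5,"tx":-125,"ty":-85,"tz":0,"roll":-18},{"fingers":-0.5,"tx":-140,"ty":-118,"tz":0,"roll":-23},{"fingers":-0.5,"tx":-150,"ty":-152,"tz":0,"roll":-28},{"fingers":-0.5,"tx":-155,"ty":-188,"tz":0,"roll":-33},{"fingers":-0.5,"tx":-155,"ty":-224,"tz":0,"roll":-38},{"fingers":-0.5,"tx":-155,"ty":-260,"tz":0,"roll":-43}]}}

```text
time: 4.45
tcp_pos: [0.5585, -0.0761, 0.3122]
orientation: [0.648, -0.281, 0.65, 0.282]
wrist_force: [-0.0, -0.0, -5.7]
opening: 0.0298
```

```bash
python3 -c "
from h import *
to(.572,-.2738,.31,71.05)"
```

```text
t 4.45 tcp [ 0.5585 -0.0761  0.3122] az(z) 46.93 tilt [-0.003  0.    -1.   ] j [-0.135  0.299  0.275  1.551 -0.    -0.954] F [-0.  -0.  -5.7] T [-0.   -0.12  0.01] op 0.0298
tx,ty,tz [   2.1 -144.8 -135.2] roll -24.12
```

Call:
{"fn": "step_arm", "kwargs": {"commands": [{"fingers":-0.5,"tx":0,"ty":-27,"tz":-25,"roll":-5},{"fingers":-0.5,"tx":0,"ty":-53,"tz":-49,"roll":-10},{"fingers":-0.5,"tx":0,"ty":-78,"tz":-73,"roll":-15},{"fingers":-0.5,"tx":0,"ty":-102,"tz":-95,"roll":-19},{"fingers":-0.5,"tx":0,"ty":-122,"tz":-114,"roll":-22},{"fingers":-0.5,"tx":0,"ty":-138,"tz":-128,"roll":-24},{"fingers":-0.5,"tx":0,"ty":-145,"tz":-135,"roll":-24.1},{"fingers":-0.5,"tx":0,"ty":-145,"tz":-135,"roll":-24.1},{"fingers":-0.5,"tx":0,"ty":-145,"tz":-135,"roll":-24.1}]}}

```text
time: 5.2
tcp_pos: [0.5716, -0.2721, 0.3121]
orientation: [0.576, -0.408, 0.577, 0.41]
wrist_force: [0.5, 0.5, -6.1]
opening: 0.0297
```

```bash
python3 -c "
from h import *
to(.572,-.2738,.21,71.05)
for n in ('scene','top'):
    c=bot.read_camera(n);np.savez(n+'2.npz',**c)
    crop(c,*((100,90,240,270,4)if n=='scene' else (365,100,520,255,4)),'pics/c%s.png'%n)
st()
"
```

```text
t 5.20 tcp [ 0.5716 -0.2721  0.3121] az(z) 70.67 tilt [-0.003  0.002 -1.   ] j [-0.444  0.433  0.478  1.62   0.    -1.678] F [ 0.5  0.5 -6.1] T [ 0.05  0.01 -0.03] op 0.0297
tx,ty,tz [102.1  -1.4  -1.5] roll -0.38
t 5.30 tcp [ 0.5719 -0.2711  0.3134] az(z) 70.77 tilt [-0.002  0.001 -1.   ] j [-0.443  0.431  0.479  1.62   0.    -1.678] F [-0.1  1.1 -5.4] T [ 0.01 -0.04 -0.03] op 0.0298
```

View pics/cscene.png

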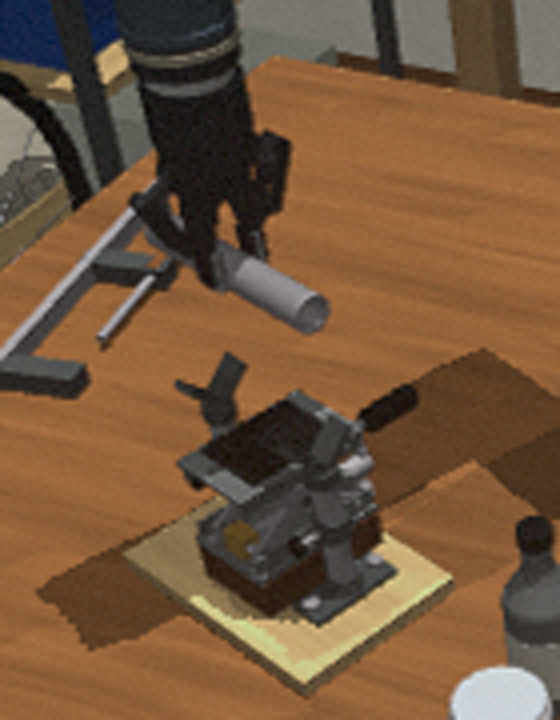

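View pics/ctop.png

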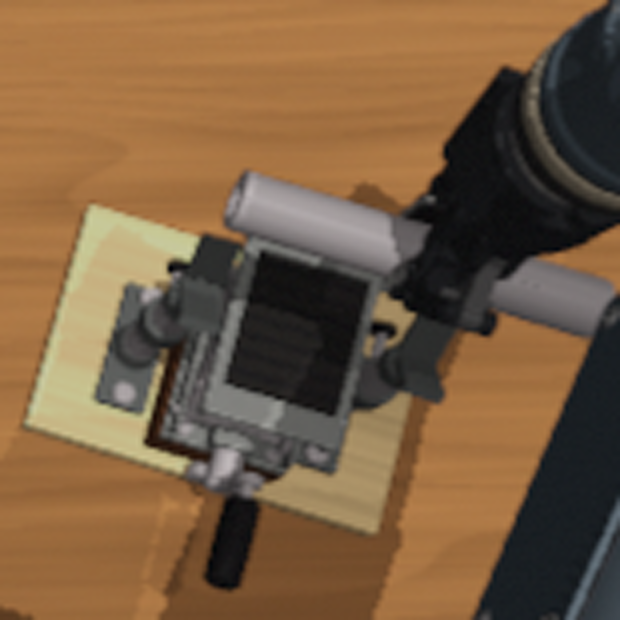

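```bash
python3 - <<'E'
from h import *
from scipy.optimize import least_squares
t=dict(np.load("top2.npz"));s=dict(np.load("scene2.npz"))
crop(t,410,130,530,190,6,"pics/d1.png");crop(s,130,140,190,180,10,"pics/d2.png")
P=cloud(s);S=cloud(t)
# jig pose overlay: seat & ends
a=np.radians(-18.95);o=np.array([.572,-.2738,0])
E
```

```text
(no output)
```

View pics/d1.png

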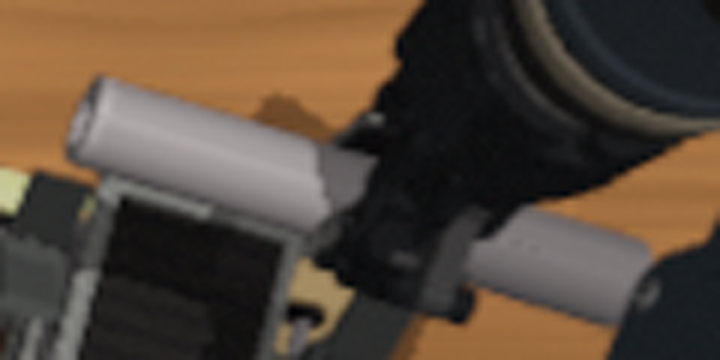

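View pics/d2.png

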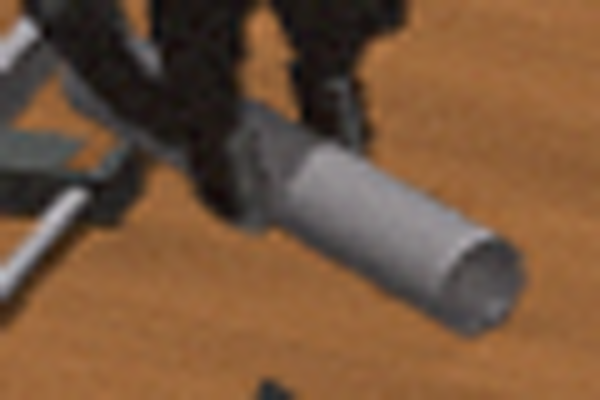

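```bash
python3 - <<'E'
from h import *
from scipy.optimize import least_squares
t=dict(np.load("top2.npz"));s=dict(np.load("scene2.npz"))
th=np.linspace(0,2*np.pi,48)
pt=lambda x,y:((x+.5)/6-.5+410,(y+.5)/6-.5+130)
ps=lambda x,y:((x+.5)/10-.5+130,(y+.5)/10-.5+140)
for z in(.320,.3235,.327):
    print(z,"top end",ray(t,*pt(86,120),z).round(4)[:2],"scn end",ray(s,*ps(483,285),z).round(4)[:2])
s0,M=st()
ax=M[:,2];print("predicted + end if centred in hand",(s0["tcp_pos"]+.095*ax).round(4))
# silhouette overlay: tube length from top view
az=np.radians(71.0)
def cyl(c,az,z):
    d=np.array([np.cos(az),np.sin(az),0]);n=np.array([-d[1],d[0],0]);o=[]
    return np.array([c+e*d+.016*(np.cos(h)*n+np.sin(h)*np.array([0,0,1])) for e in(-.095,.095) for h in th])
for off in(-.004,0,.004):
    c=s0["tcp_pos"]+[0,0,.0105]+off*ax
    q=(proj(t,cyl(c,az,0))-[410,130])*6;r=(proj(s,cyl(c,az,0))-[130,140])*10
    h=lambda q:(q[48:].mean(0).round(0),q[48:].min(0).round(0),q[48:].max(0).round(0))
    print(off,"top + face",h(q),"- face",q[:48].min(0).round(),q[:48].max(0).round(),"scn",h(r))
E
```

```text
0.32 top end [ 0.6026 -0.1849] scn end [ 0.6004 -0.184 ]
0.3235 top end [ 0.6014 -0.1836] scn end [ 0.6047 -0.1808]
0.327 top end [ 0.6003 -0.1824] scn end [ 0.6089 -0.1776]
t 5.30 tcp [ 0.5719 -0.2711  0.3134] az(z) 70.77 tilt [-0.002  0.001 -1.   ] j [-0.443  0.431  0.479  1.62   0.    -1.678] F [-0.1  1.1 -5.4] T [ 0.01 -0.04 -0.03] op 0.0298
predicted + end if centred in hand [ 0.6031 -0.1814  0.3134]
-0.004 top + face (array([ 88., 118.]), array([69., 72.]), array([107., 161.])) - face [604. 234.] [659. 323.] scn (array([472., 270.]), array([429., 221.]), array([514., 321.]))
0 top + face (array([ 77., 114.]), array([58., 69.]), array([ 96., 158.])) - face [592. 230.] [647. 320.] scn (array([481., 275.]), array([437., 226.]), array([522., 326.]))
0.004 top + face (array([ 65., 111.]), array([47., 66.]), array([ 85., 154.])) - face [581. 227.] [635. 316.] scn (array([489., 280.]), array([446., 231.]), array([531., 330.]))
```

```bash
python3 -c "
from h import *
to(.5727,-.2729,.21,71.1)"
```

```text
t 5.30 tcp [ 0.5719 -0.2711  0.3134] az(z) 70.77 tilt [-0.002  0.001 -1.   ] j [-0.443  0.431  0.479  1.62   0.    -1.678] F [-0.1  1.1 -5.4] T [ 0.01 -0.04 -0.03] op 0.0298
tx,ty,tz [103.3  -1.6  -1.5] roll -0.33
```

Call:
{"fn": "step_arm", "kwargs": {"commands": [{"fingers":-0.5,"tx":10,"ty":1,"tz":-1.4,"roll":-0.3},{"fingers":-0.5,"tx":30,"ty":1,"tz":-1.4,"roll":-0.3},{"fingers":-0.5,"tx":55,"ty":1,"tz":-1.4,"roll":-0.3},{"fingers":-0.5,"tx":78,"ty":1,"tz":-1.4,"roll":-0.3},{"fingers":-0.5,"tx":95,"ty":1,"tz":-1.4,"roll":-0.3},{"fingers":-0.5,"tx":102,"ty":1,"tz":-1.4,"roll":-0.3},{"fingers":-0.5,"tx":102,"ty":1,"tz":-1.4,"roll":-0.3},{"fingers":-0.5,"tx":102,"ty":1,"tz":-1.4,"roll":-0.3}]}}

```text
time: 5.97
tcp_pos: [0.5709, -0.2724, 0.213]
orientation: [0.575, -0.411, 0.575, 0.411]
wrist_force: [0.0, -0.1, -5.6]
opening: 0.0299
```

```bash
python3 -c "
from h import *
to(.5727,-.2729,.1805,71.1)
for n in ('scene','top'):
    c=bot.read_camera(n);np.savez(n+'3.npz',**c)
    crop(c,*((125,130,225,240,6)if n=='scene' else (375,120,495,240,5)),'pics/e%s.png'%n)
to(.5727,-.2729,.1805,71.1)
"
```

```text
t 5.97 tcp [ 0.5709 -0.2724  0.213 ] az(z) 71.11 tilt [ 0. -0. -1.] j [-0.445  0.432  0.226  1.365  0.    -1.686] F [ 0.  -0.1 -5.6] T [ 0.05  0.   -0.01] op 0.0299
tx,ty,tz [32.5 -1.8  0.1] roll 0.01
t 6.07 tcp [ 0.5714 -0.2731  0.2139] az(z) 71.09 tilt [ 0.002 -0.001 -1.   ] j [-0.446  0.431  0.228  1.365 -0.    -1.687] F [-0.   0.1 -5.2] T [-0.03 -0.04 -0.04] op 0.0301
tx,ty,tz [33.4 -1.1  0.6] roll -0.01
```

View pics/escene.png

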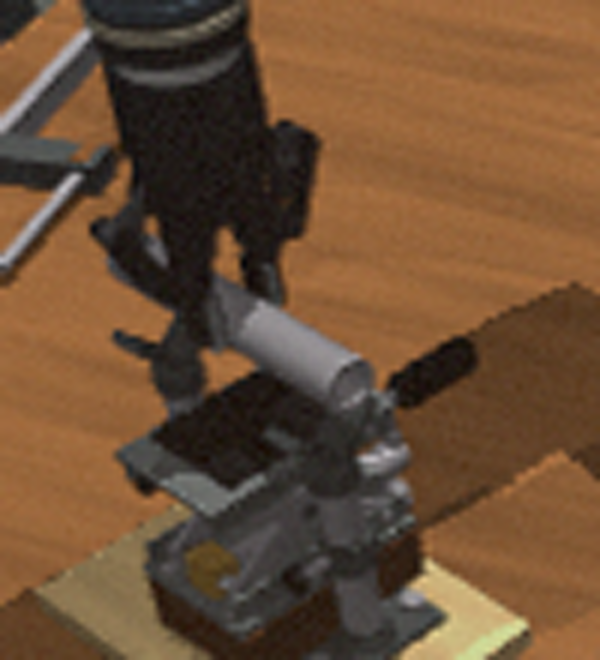

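View pics/etop.png

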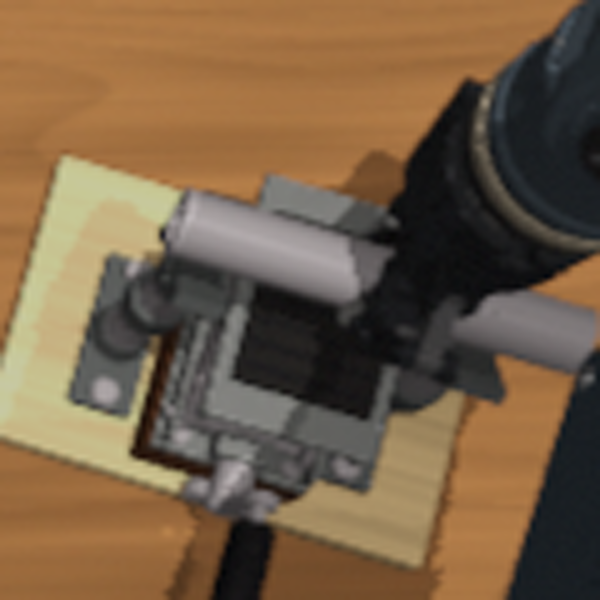

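Call:
{"fn": "step_arm", "kwargs": {"commands": [{"fingers":-0.5,"tx":5,"ty":-1,"tz":0,"roll":0},{"fingers":-0.5,"tx":11,"ty":-1,"tz":0,"roll":0},{"fingers":-0.5,"tx":17,"ty":-1,"tz":0,"roll":0},{"fingers":-0.5,"tx":22,"ty":-1,"tz":0,"roll":0},{"fingers":-0.5,"tx":25,"ty":-1,"tz":0,"roll":0},{"fingers":-0.5,"tx":27,"ty":-1,"tz":0,"roll":0},{"fingers":-0.5,"tx":28,"ty":-1,"tz":0,"roll":0},{"fingers":-0.5,"tx":28,"ty":-1,"tz":0,"roll":0}]}}

```text
time: 6.73
tcp_pos: [0.5715, -0.2735, 0.1841]
orientation: [0.575, -0.411, 0.576, 0.411]
wrist_force: [-0.4, -0.3, -5.6]
opening: 0.03
```

```bash
python3 -c "
from h import *
to(.5727,-.2729,.1805,71.1)"
```

```text
t 6.73 tcp [ 0.5715 -0.2735  0.1841] az(z) 71.07 tilt [-0.  0. -1.] j [-0.446  0.443  0.171  1.299 -0.    -1.687] F [-0.4 -0.3 -5.6] T [-0.06 -0.03 -0.  ] op 0.0300
tx,ty,tz [ 3.6 -0.9  0.9] roll -0.03
```

Call:
{"fn": "step_arm", "kwargs": {"commands": [{"fingers":-0.5,"tx":0.5,"ty":-1,"tz":0.7,"roll":0},{"fingers":-0.5,"tx":1,"ty":-1,"tz":0.7,"roll":0},{"fingers":-0.5,"tx":1.5,"ty":-1,"tz":0.7,"roll":0},{"fingers":-0.5,"tx":2,"ty":-1,"tz":0.7,"roll":0},{"fingers":-0.5,"tx":2,"ty":-1,"tz":0.7,"roll":0}]}}

```text
time: 7.15
tcp_pos: [0.5727, -0.2731, 0.1823]
orientation: [0.575, -0.411, 0.575, 0.411]
wrist_force: [0.9, -0.5, -5.8]
opening: 0.0298
```

Call:
{"fn": "step_arm", "kwargs": {"commands": [{"fingers":-0.5,"tx":0.5,"ty":0,"tz":0,"roll":0},{"fingers":-0.5,"tx":1,"ty":0,"tz":0,"roll":0},{"fingers":-0.5,"tx":1,"ty":0,"tz":0,"roll":0}]}}

```text
time: 7.4
tcp_pos: [0.5729, -0.2732, 0.1814]
orientation: [0.575, -0.411, 0.575, 0.411]
wrist_force: [0.8, -0.6, -6.4]
opening: 0.03
```

```bash
python3 -c "
from h import *
to(.5727,-.2729,.1805,71.1)"
```

```text
t 7.40 tcp [ 0.5729 -0.2732  0.1814] az(z) 71.07 tilt [ 0. -0. -1.] j [-0.445  0.446  0.168  1.293 -0.    -1.685] F [ 0.8 -0.6 -6.4] T [-0.05 -0.08 -0.05] op 0.0300
tx,ty,tz [0.9 0.3 0.2] roll -0.03
```

Call:
{"fn": "step_arm", "kwargs": {"commands": [{"fingers":-0.5,"tx":0.4,"ty":0,"tz":0,"roll":0},{"fingers":-0.5,"tx":0.8,"ty":0,"tz":0,"roll":0},{"fingers":-0.5,"tx":0.8,"ty":0,"tz":0,"roll":0}]}}

```text
time: 7.65
tcp_pos: [0.5733, -0.2733, 0.181]
orientation: [0.576, -0.411, 0.575, 0.411]
wrist_force: [1.5, -0.4, -1.7]
opening: 0.0297
```

Call:
{"fn": "step_arm", "kwargs": {"commands": [{"fingers":-0.5,"tx":0.4,"ty":0,"tz":0,"roll":0},{"fingers":-0.5,"tx":0.8,"ty":0,"tz":0,"roll":0},{"fingers":-0.5,"tx":0.8,"ty":0,"tz":0,"roll":0}]}}

```text
time: 7.9
tcp_pos: [0.5735, -0.2734, 0.1805]
orientation: [0.576, -0.412, 0.575, 0.41]
wrist_force: [3.1, -1.0, 2.7]
opening: 0.0299
```

Call:
{"fn": "step_arm", "kwargs": {"commands": [{"fingers":-0.5,"tx":0,"ty":-0.4,"tz":0,"roll":0},{"fingers":-0.5,"tx":0,"ty":-0.8,"tz":0,"roll":0},{"fingers":-0.5,"tx":0,"ty":-0.8,"tz":0,"roll":0}]}}

```text
time: 8.15
tcp_pos: [0.5736, -0.2734, 0.1805]
orientation: [0.576, -0.411, 0.575, 0.411]
wrist_force: [0.1, 0.8, 6.0]
opening: 0.0299
```

Call:
{"fn": "step_arm", "kwargs": {"commands": [{"fingers":-0.2,"tx":0,"ty":-0.8,"tz":0,"roll":0},{"fingers":-0.1,"tx":0,"ty":-0.8,"tz":0,"roll":0},{"fingers":0.1,"tx":0,"ty":-0.8,"tz":0,"roll":0},{"fingers":0.2,"tx":0,"ty":-0.8,"tz":0,"roll":0},{"fingers":0.2,"tx":0,"ty":-0.8,"tz":0,"roll":0}]}}

```text
time: 8.57
tcp_pos: [0.5741, -0.2736, 0.1795]
orientation: [0.575, -0.411, 0.576, 0.411]
wrist_force: [0.1, -0.7, 0.1]
opening: 0.051
```

```bash
python3 -c "
from h import *
st()
for n in ('scene','top'):
    c=bot.read_camera(n);np.savez(n+'4.npz',**c)
    crop(c,*((125,130,225,240,6)if n=='scene' else (375,120,495,240,5)),'pics/f%s.png'%n)
"
```

```text
t 8.57 tcp [ 0.5741 -0.2736  0.1795] az(z) 71.07 tilt [-0.001  0.    -1.   ] j [-0.445  0.449  0.169  1.291 -0.    -1.685] F [ 0.1 -0.7  0.1] T [-0.07  0.02  0.  ] op 0.0510
```

View pics/fscene.png

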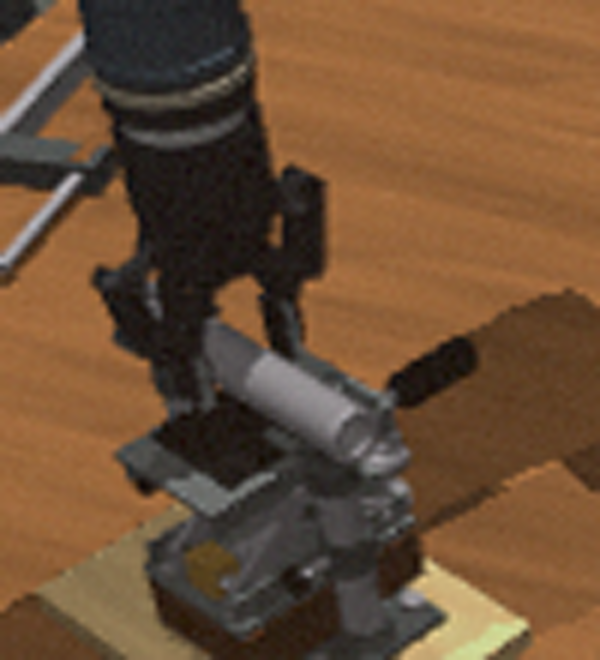

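View pics/ftop.png

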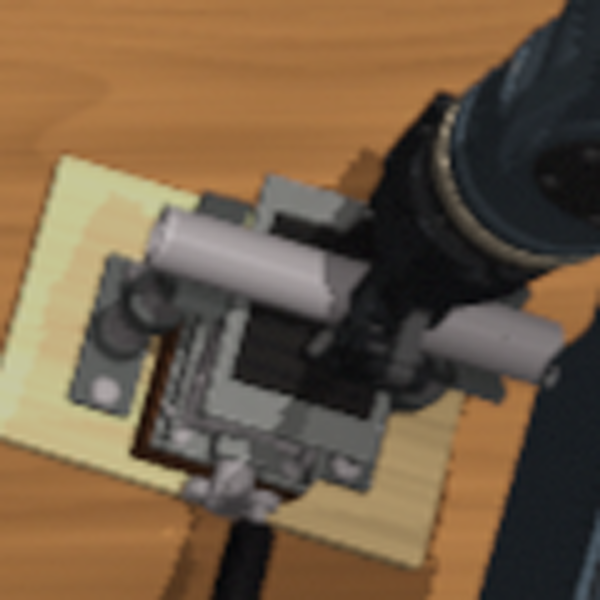

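Call:
{"fn": "step_arm", "kwargs": {"commands": [{"fingers":0.2,"tx":-8,"ty":0,"tz":0,"roll":0},{"fingers":0.3,"tx":-25,"ty":0,"tz":0,"roll":0},{"fingers":0.3,"tx":-50,"ty":0,"tz":0,"roll":0},{"fingers":0.3,"tx":-80,"ty":5,"tz":0,"roll":5},{"fingers":0.3,"tx":-105,"ty":25,"tz":0,"roll":12},{"fingers":0.3,"tx":-115,"ty":55,"tz":0,"roll":19},{"fingers":0.3,"tx":-115,"ty":90,"tz":0,"roll":26},{"fingers":0.3,"tx":-115,"ty":120,"tz":0,"roll":33},{"fingers":0.3,"tx":-115,"ty":138,"tz":0,"roll":40},{"fingers":0.3,"tx":-115,"ty":142,"tz":0,"roll":47}]}}

```text
time: 9.5
tcp_pos: [0.4372, -0.2265, 0.2964]
orientation: [0.692, -0.146, 0.692, 0.145]
wrist_force: [0.8, -0.4, 0.8]
opening: 0.0552
```

Call:
{"fn": "step_arm", "kwargs": {"commands": [{"fingers":0.3,"tx":0,"ty":0,"tz":0,"roll":7},{"fingers":0.3,"tx":0,"ty":0,"tz":0,"roll":14},{"fingers":0.3,"tx":0,"ty":0,"tz":0,"roll":21},{"fingers":0.3,"tx":0,"ty":0,"tz":0,"roll":28},{"fingers":0.3,"tx":0,"ty":0,"tz":0,"roll":35},{"fingers":0.3,"tx":0,"ty":0,"tz":0,"roll":42},{"fingers":0.3,"tx":0,"ty":0,"tz":0,"roll":43},{"fingers":0.3,"tx":0,"ty":0,"tz":0,"roll":43}]}}

```text
time: 10.17
tcp_pos: [0.44, -0.2276, 0.2953]
orientation: [0.698, 0.115, 0.697, -0.116]
wrist_force: [0.1, -0.1, 0.4]
opening: 0.0556
```

```bash
python3 -c "
from h import *
to(.438,-.2275,.087,-18.95)
for n in ('scene','top'):
    c=bot.read_camera(n);np.savez(n+'5.npz',**c)
    crop(c,*((125,130,225,240,6)if n=='scene' else (375,120,495,240,5)),'pics/k%s.png'%n)
"
```

```text
t 10.17 tcp [ 0.44   -0.2276  0.2953] az(z) -18.80 tilt [ 0. -0. -1.] j [-0.477  0.173  0.064  1.462 -0.    -0.149] F [ 0.1 -0.1  0.4] T [ 0.    0.03 -0.02] op 0.0556
tx,ty,tz [208.3  -0.5  -2. ] roll 0.15
```

View pics/kscene.png

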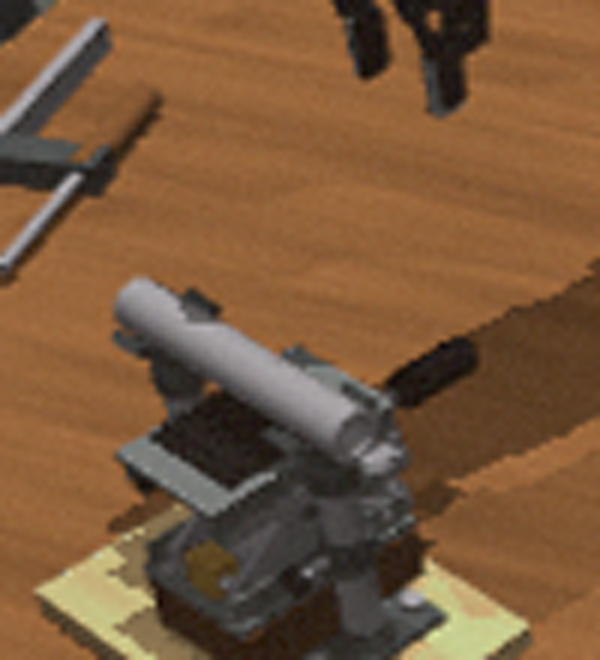

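View pics/ktop.png

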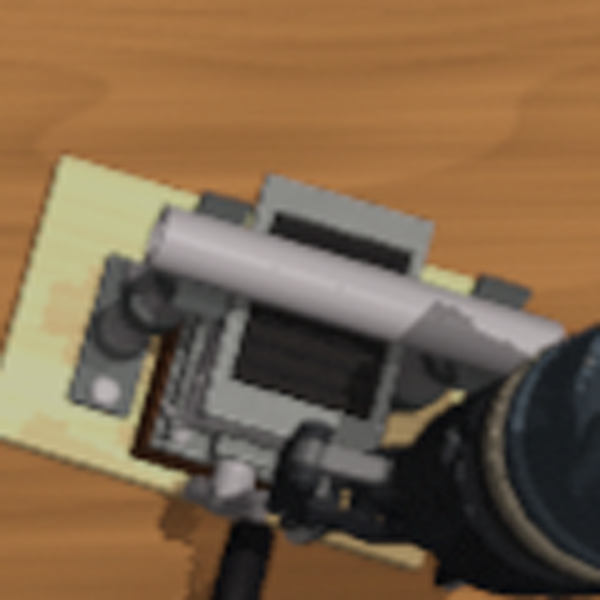

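```bash
cat > fit.py <<'E'
from h import *
from scipy.optimize import least_squares
th=np.linspace(0,2*np.pi,48)
def cyl(x,y,a,z):
    d=np.array([np.cos(a),np.sin(a),0]);n=np.array([-d[1],d[0],0])
    return np.array([np.array([x,y,z])+e*d+.016*(np.cos(h)*n+np.sin(h)*np.array([0,0,1])) for e in(-.095,.095) for h in th])
def fit(c,ob,z,x0,fx=False):
    ob=np.array(ob);v=cv2.fitLine(np.float32(ob),cv2.DIST_L2,0,.01,.01).ravel()[:2];w=np.array([-v[1],v[0]])
    n=np.array([v,-v,w,-w,w+.06*v,w-.06*v,-w+.06*v,-w-.06*v])
    f=lambda p:(proj(c,cyl(p[0],p[1],p[2],z))@n.T).max(0)-(ob@n.T).max(0)
    o=least_squares(f,x0);return o.x,o.fun
E
python3 - <<'E'
from fit import *
s=dict(np.load("scene5.npz"));t=dict(np.load("top5.npz"))
ps=lambda x,y:((x+.5)/6-.5+125,(y+.5)/6-.5+130)
ob=[ps(*q) for q in((115,300),(122,328),(138,280),(155,284),(362,408),(373,430),(340,452),(365,448),(352,456),(330,447))]
x,r=fit(s,ob,.190,(.572,-.274,1.24));print(x.round(4),np.degrees(x[2]),r.round(2))
a=np.radians(-19.0);d=x[:2]-[.574,-.2719];print("jig-frame offset scene",d@[np.cos(a),np.sin(a)],d@[-np.sin(a),np.cos(a)])
# depth-based from scene: top ridge
for n,c,j in(("scene",s,(.574,-.2719)),("top",t,(.5711,-.2754))):
    P=cloud(c).reshape(-1,3);k=(P[:,2]>.199)&(P[:,2]<.212)&(abs(P[:,0]-.572)<.08)&(abs(P[:,1]+.274)<.12)
    q=P[k][:,:2]-j;L=np.c_[q@[np.cos(a),np.sin(a)],q@[-np.sin(a),np.cos(a)]]
    L=L[abs(L[:,0])<.02];print(n,len(L),"y range",L[:,1].min(),L[:,1].max(),"x",np.median(L[:,0]),"z top",np.percentile(P[k][:,2],[50,98]))
    for lo in(-.09,-.05,0,.05):
        m=(L[:,1]>lo)&(L[:,1]<lo+.04);print(lo,m.sum(),np.median(L[m,0]).round(4) if m.any() else 0)
# near-end in top
pt=lambda x,y:((x+.5)/5-.5+375,(y+.5)/5-.5+120)
e=ray(t,*pt(161,237),.190)[:2]-[.5711,-.2754];print("top + end jig",e@[np.cos(a),np.sin(a)],e@[-np.sin(a),np.cos(a)])
E
```

```text
[ 0.5728 -0.2752  1.243 ] 71.21704520973815 [ 0.58  0.78 -0.02  0.49  1.31  0.02  0.57  0.38]
jig-frame offset scene -0.00011254994003323358 -0.0034895433703594895
scene 282 y range -0.09587769279309633 0.09669021139447721 x 0.0039201725334662985 z top [0.20398142 0.20914179]
-0.09 50 0.0039
-0.05 56 0.0028
0 65 0.0051
0.05 61 0.0042
top 857 y range -0.09377172172139898 0.09581212739698675 x -0.0006592210513314638 z top [0.20438733 0.20891735]
-0.09 170 -0.0004
-0.05 190 -0.0007
0 192 -0.001
0.05 181 -0.0008
top + end jig 0.0011841139609413635 0.09354840105007226
```

```bash
python3 -c "
from h import *
to(.4403,-.2303,.087,-18.95)
"
```

```text
t 10.27 tcp [ 0.44   -0.2275  0.2951] az(z) -18.72 tilt [ 0. -0. -1.] j [-0.477  0.173  0.064  1.461 -0.    -0.151] F [-0.8  0.4  0. ] T [-0.02  0.   -0.01] op 0.0555
tx,ty,tz [208.1  -2.5   1.1] roll 0.23
```

Call:
{"fn": "step_arm", "kwargs": {"commands": [{"fingers":0.5,"tx":20,"ty":-2.5,"tz":1,"roll":0.1},{"fingers":0.5,"tx":50,"ty":-2.5,"tz":1,"roll":0.1},{"fingers":0.5,"tx":85,"ty":-2.5,"tz":1,"roll":0.1},{"fingers":0.5,"tx":115,"ty":-2.5,"tz":1,"roll":0.1},{"fingers":0.5,"tx":135,"ty":-2.5,"tz":1,"roll":0.1},{"fingers":0.5,"tx":145,"ty":-2.5,"tz":1,"roll":0.1},{"fingers":0.5,"tx":148,"ty":-2.5,"tz":1,"roll":0.1},{"fingers":0.5,"tx":148,"ty":-2.5,"tz":1,"roll":0.1}]}}

```text
time: 10.93
tcp_pos: [0.4402, -0.2303, 0.1469]
orientation: [0.697, 0.116, 0.698, -0.116]
wrist_force: [0.9, 0.1, -0.1]
opening: 0.0642
```

```bash
python3 -c "
from h import *
to(.4403,-.2303,.087,-18.95)
for n in ('scene','top'):
    c=bot.read_camera(n);np.savez(n+'6.npz',**c)
    crop(c,*((145,110,245,220,6)if n=='scene' else (375,160,475,260,6)),'pics/m%s.png'%n)
"
```

```text
t 10.93 tcp [ 0.4402 -0.2303  0.1469] az(z) -18.96 tilt [-0.  0. -1.] j [-0.482  0.235 -0.241  1.095 -0.    -0.151] F [ 0.9  0.1 -0.1] T [-0.01  0.06 -0.03] op 0.0642
tx,ty,tz [59.9  0.   0.1] roll -0.01
```

View pics/mscene.png

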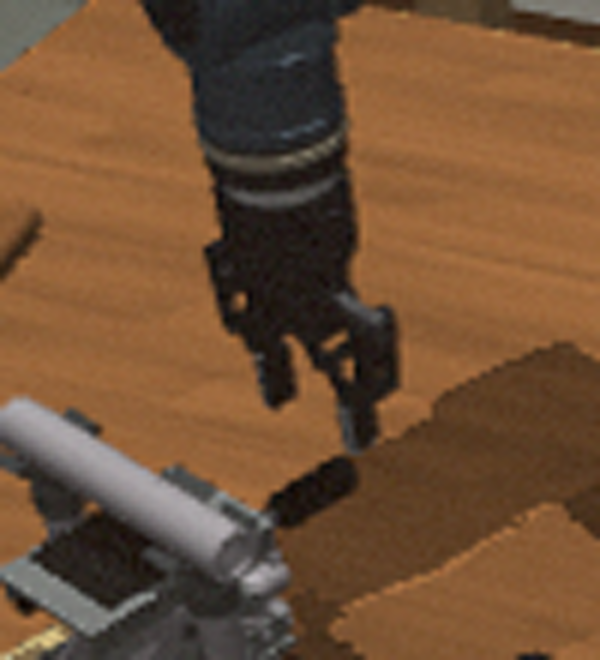

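View pics/mtop.png

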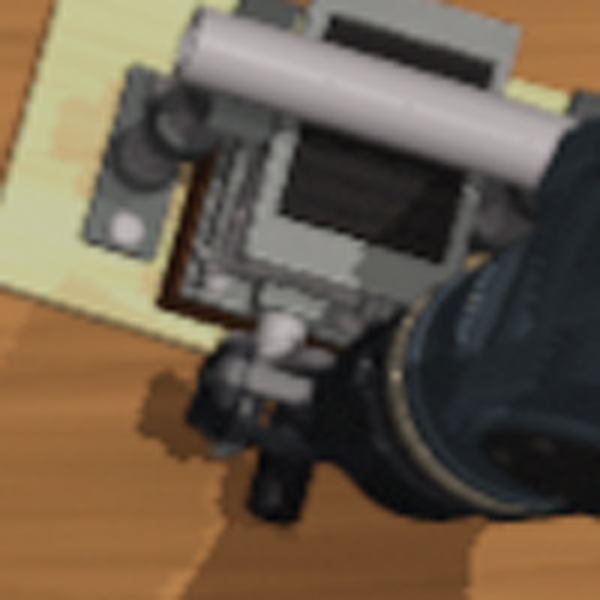

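Call:
{"fn": "step_arm", "kwargs": {"commands": [{"fingers":0.4,"tx":12,"ty":0,"tz":0,"roll":0},{"fingers":0.3,"tx":28,"ty":0,"tz":0,"roll":0},{"fingers":0.3,"tx":44,"ty":0,"tz":0,"roll":0},{"fingers":0.3,"tx":55,"ty":0,"tz":0,"roll":0},{"fingers":0.3,"tx":60,"ty":0,"tz":0,"roll":0},{"fingers":0.3,"tx":60,"ty":0,"tz":0,"roll":0},{"fingers":0.3,"tx":60,"ty":0,"tz":0,"roll":0}]}}

```text
time: 11.62
tcp_pos: [0.4407, -0.2306, 0.0877]
orientation: [0.698, 0.117, 0.697, -0.117]
wrist_force: [0.8, -0.8, 0.0]
opening: 0.0556
```

Call:
{"fn": "step_arm", "kwargs": {"commands": [{"fingers":0,"tx":0,"ty":0,"tz":0,"roll":0},{"fingers":-0.3,"tx":0,"ty":0,"tz":0,"roll":0},{"fingers":-0.7,"tx":0,"ty":0,"tz":0,"roll":0},{"fingers":-0.7,"tx":0,"ty":0,"tz":0,"roll":0},{"fingers":-0.7,"tx":0,"ty":0,"tz":0,"roll":0},{"fingers":-0.7,"tx":0,"ty":0,"tz":0,"roll":0}], "squeeze": 30}}

```text
time: 12.12
tcp_pos: [0.4407, -0.2308, 0.0876]
orientation: [0.698, 0.117, 0.697, -0.117]
wrist_force: [-0.9, -1.4, 7.3]
opening: 0.0233
```

```bash
python3 -c "
from h import *
to(.4403,-.2303,.087,-18.95)
for n in ('scene','top'):
    c=bot.read_camera(n);np.savez(n+'7.npz',**c)
    crop(c,*((145,110,245,220,6)if n=='scene' else (375,160,475,260,6)),'pics/n%s.png'%n)
"
```

```text
t 12.12 tcp [ 0.4407 -0.2308  0.0876] az(z) -19.04 tilt [ 0.001 -0.001 -1.   ] j [-0.482  0.284 -0.34   0.945 -0.    -0.15 ] F [-0.9 -1.4  7.3] T [-0.43  0.17  0.04] op 0.0233
tx,ty,tz [ 0.6  0.3 -0.5] roll -0.09
```

View pics/nscene.png

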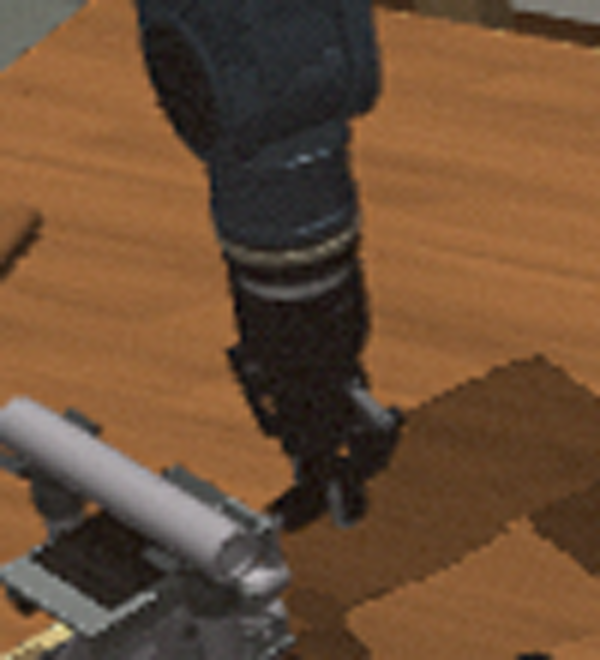

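```bash
cat > ck.py <<'E'
import numpy as np,sys,json
a0,a1,n=map(float,sys.argv[1:4]);n=int(n)
r=[]
for i in range(1,n+1):
    a=np.radians(a0+(a1-a0)*i/n);b=np.radians(a0)
    r.append({"fingers":-0.7,"tx":round(-34*(np.cos(a)-np.cos(b)),1)+0.0,"ty":round(-34*(np.sin(a)-np.sin(b)),1),"tz":0,"roll":0})
print(json.dumps(r))
E
python3 ck.py 4 34 5;python3 ck.py 34 124 9;python3 ck.py 124 224 10; python3 ck.py 224 324 10; python3 ck.py 324 424 10
```

```text
[{"fingers": -0.7, "tx": 0.4, "ty": -3.5, "tz": 0, "roll": 0}, {"fingers": -0.7, "tx": 1.2, "ty": -7.0, "tz": 0, "roll": 0}, {"fingers": -0.7, "tx": 2.4, "ty": -10.4, "tz": 0, "roll": 0}, {"fingers": -0.7, "tx": 3.9, "ty": -13.6, "tz": 0, "roll": 0}, {"fingers": -0.7, "tx": 5.7, "ty": -16.6, "tz": 0, "roll": 0}]
[{"fingers": -0.7, "tx": 3.7, "ty": -4.6, "tz": 0, "roll": 0}, {"fingers": -0.7, "tx": 8.2, "ty": -8.5, "tz": 0, "roll": 0}, {"fingers": -0.7, "tx": 13.3, "ty": -11.5, "tz": 0, "roll": 0}, {"fingers": -0.7, "tx": 18.8, "ty": -13.7, "tz": 0, "roll": 0}, {"fingers": -0.7, "tx": 24.6, "ty": -14.8, "tz": 0, "roll": 0}, {"fingers": -0.7, "tx": 30.6, "ty": -14.9, "tz": 0, "roll": 0}, {"fingers": -0.7, "tx": 36.4, "ty": -14.0, "tz": 0, "roll": 0}, {"fingers": -0.7, "tx": 42.0, "ty": -12.0, "tz": 0, "roll": 0}, {"fingers": -0.7, "tx": 47.2, "ty": -9.2, "tz": 0, "roll": 0}]
[{"fingers": -0.7, "tx": 4.6, "ty": 3.7, "tz": 0, "roll": 0}, {"fingers": -0.7, "tx": 8.5, "ty": 8.2, "tz": 0, "roll": 0}, {"fingers": -0.7, "tx": 11.5, "ty": 13.3, "tz": 0, "roll": 0}, {"fingers": -0.7, "tx": 13.7
[... 980 characters left out ...]
"fingers": -0.7, "tx": -52.0, "ty": -3.6, "tz": 0, "roll": 0}]
[{"fingers": -0.7, "tx": -3.1, "ty": -5.1, "tz": 0, "roll": 0}, {"fingers": -0.7, "tx": -5.2, "ty": -10.6, "tz": 0, "roll": 0}, {"fingers": -0.7, "tx": -6.3, "ty": -16.4, "tz": 0, "roll": 0}, {"fingers": -0.7, "tx": -6.4, "ty": -22.4, "tz": 0, "roll": 0}, {"fingers": -0.7, "tx": -5.5, "ty": -28.2, "tz": 0, "roll": 0}, {"fingers": -0.7, "tx": -3.6, "ty": -33.8, "tz": 0, "roll": 0}, {"fingers": -0.7, "tx": -0.7, "ty": -39.0, "tz": 0, "roll": 0}, {"fingers": -0.7, "tx": 3.0, "ty": -43.6, "tz": 0, "roll": 0}, {"fingers": -0.7, "tx": 7.5, "ty": -47.5, "tz": 0, "roll": 0}, {"fingers": -0.7, "tx": 12.6, "ty": -50.5, "tz": 0, "roll": 0}]
```

Call:
{"fn": "step_arm", "kwargs": {"commands": [{"fingers":-0.7,"tx":0.4,"ty":-3.5,"tz":0,"roll":0},{"fingers":-0.7,"tx":1.2,"ty":-7.0,"tz":0,"roll":0},{"fingers":-0.7,"tx":2.4,"ty":-10.4,"tz":0,"roll":0},{"fingers":-0.7,"tx":3.9,"ty":-13.6,"tz":0,"roll":0},{"fingers":-0.7,"tx":5.7,"ty":-16.6,"tz":0,"roll":0}]}}

```text
time: 12.63
tcp_pos: [0.4353, -0.2464, 0.0821]
orientation: [0.698, 0.117, 0.697, -0.117]
wrist_force: [-0.7, -0.1, 8.8]
opening: 0.023
```

Call:
{"fn": "step_arm", "kwargs": {"commands": [{"fingers":-0.7,"tx":3.7,"ty":-4.6,"tz":0,"roll":0},{"fingers":-0.7,"tx":8.2,"ty":-8.5,"tz":0,"roll":0},{"fingers":-0.7,"tx":13.3,"ty":-11.5,"tz":0,"roll":0},{"fingers":-0.7,"tx":18.8,"ty":-13.7,"tz":0,"roll":0},{"fingers":-0.7,"tx":24.6,"ty":-14.8,"tz":0,"roll":0},{"fingers":-0.7,"tx":30.6,"ty":-14.9,"tz":0,"roll":0},{"fingers":-0.7,"tx":36.4,"ty":-14.0,"tz":0,"roll":0},{"fingers":-0.7,"tx":42.0,"ty":-12.0,"tz":0,"roll":0},{"fingers":-0.7,"tx":47.2,"ty":-9.2,"tz":0,"roll":0}]}}

```text
time: 13.38
tcp_pos: [0.4323, -0.2549, 0.0336]
orientation: [0.698, 0.117, 0.697, -0.117]
wrist_force: [1.1, -2.0, 5.6]
opening: 0.0233
```

```bash
python3 -c "
from h import *
st()
for n in ('scene',):
    c=bot.read_camera(n);crop(c,*((125,110,245,230,6)),'pics/o%s.png'%n)
to(.4410,-.2284,.0537,-18.95)
"
```

```text
t 13.38 tcp [ 0.4323 -0.2549  0.0336] az(z) -19.04 tilt [ 0.001 -0.001 -1.   ] j [-0.533  0.349 -0.407  0.813 -0.    -0.2  ] F [ 1.1 -2.   5.6] T [-0.33 -0.34  0.04] op 0.0233
t 13.43 tcp [ 0.4325 -0.254   0.0328] az(z) -19.01 tilt [ 0.001  0.001 -1.   ] j [-0.532  0.35  -0.408  0.812  0.001 -0.2  ] F [ 3.8 -4.1 -1.4] T [-0.76 -0.76 -0.09] op 0.0231
tx,ty,tz [-20.9  27.   -0.3] roll -0.06
```

View pics/oscene.png

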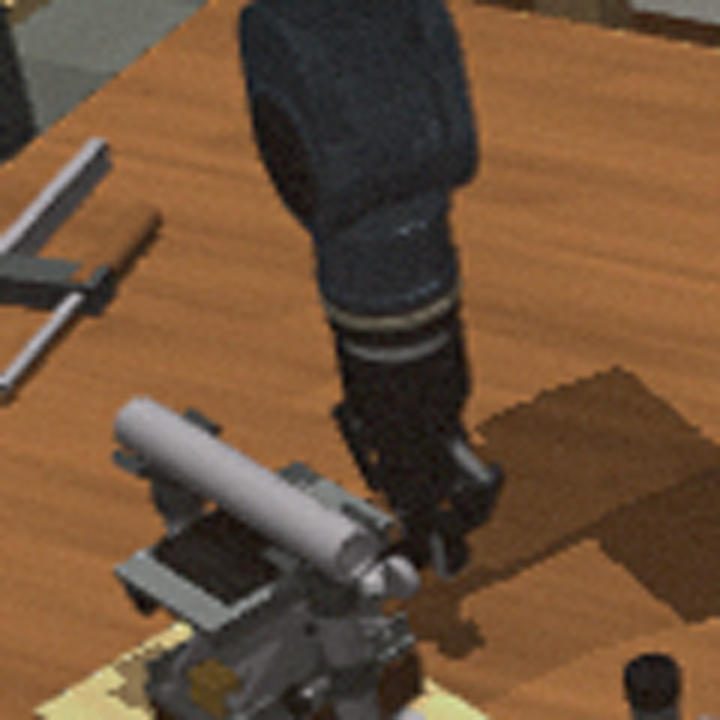

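Call:
{"fn": "step_arm", "kwargs": {"commands": [{"fingers":-0.7,"tx":4.6,"ty":3.7,"tz":0,"roll":0},{"fingers":-0.7,"tx":8.5,"ty":8.2,"tz":0,"roll":0},{"fingers":-0.7,"tx":11.5,"ty":13.3,"tz":0,"roll":0},{"fingers":-0.7,"tx":13.7,"ty":18.8,"tz":0,"roll":0},{"fingers":-0.7,"tx":14.8,"ty":24.6,"tz":0,"roll":0},{"fingers":-0.7,"tx":14.9,"ty":30.6,"tz":0,"roll":0},{"fingers":-0.7,"tx":14.0,"ty":36.4,"tz":0,"roll":0},{"fingers":-0.7,"tx":12.0,"ty":42.0,"tz":0,"roll":0},{"fingers":-0.7,"tx":9.2,"ty":47.2,"tz":0,"roll":0},{"fingers":-0.7,"tx":5.4,"ty":51.8,"tz":0,"roll":0}]}}

```text
time: 14.27
tcp_pos: [0.4491, -0.2066, 0.0289]
orientation: [0.698, 0.116, 0.697, -0.118]
wrist_force: [-1.3, -12.0, 5.2]
opening: 0.023
```

Call:
{"fn": "step_arm", "kwargs": {"commands": [{"fingers":-0.7,"tx":-4.5,"ty":3.9,"tz":0,"roll":0},{"fingers":-0.7,"tx":-9.6,"ty":6.9,"tz":0,"roll":0},{"fingers":-0.7,"tx":-15.1,"ty":9.1,"tz":0,"roll":0},{"fingers":-0.7,"tx":-20.9,"ty":10.2,"tz":0,"roll":0},{"fingers":-0.7,"tx":-26.8,"ty":10.3,"tz":0,"roll":0},{"fingers":-0.7,"tx":-32.7,"ty":9.4,"tz":0,"roll":0},{"fingers":-0.7,"tx":-38.3,"ty":7.4,"tz":0,"roll":0},{"fingers":-0.7,"tx":-43.5,"ty":4.6,"tz":0,"roll":0},{"fingers":-0.7,"tx":-48.1,"ty":0.8,"tz":0,"roll":0},{"fingers":-0.7,"tx":-52.0,"ty":-3.6,"tz":0,"roll":0}]}}

```text
time: 15.1
tcp_pos: [0.4483, -0.2084, 0.0801]
orientation: [0.698, 0.117, 0.697, -0.116]
wrist_force: [6.9, -0.3, -5.4]
opening: 0.0229
```

```bash
python3 -c "
from h import *
for n in ('scene',):
    c=bot.read_camera(n);crop(c,*((125,110,245,230,6)),'pics/p%s.png'%n)
to(.4410,-.2284,.0537,-18.95)
P=cloud(c).reshape(-1,3);a=np.radians(-19);q=P[:,:2]-[.574,-.2719]
x=q@[np.cos(a),np.sin(a)];y=q@[-np.sin(a),np.cos(a)]
k=(x>.03)&(x<.042)&(abs(y)<.03)&(P[:,2]>.13);print('pad z',np.median(P[k][:,2]),k.sum())
"; python3 ck.py 424 524 10;python3 ck.py 524 624 10;python3 ck.py 624 724 10;python3 ck.py 724 824 10
```

```text
t 15.15 tcp [ 0.4481 -0.2091  0.0807] az(z) -19.00 tilt [ 0.001  0.    -1.   ] j [-0.437  0.287 -0.356  0.926  0.001 -0.106] F [ 4.1 -2.2 -0.9] T [-0.44 -0.81  0.09] op 0.0232
tx,ty,tz [ 27.  -20.5  -0.5] roll -0.05
pad z 0.16140595162657456 39
[{"fingers": -0.7, "tx": 5.5, "ty": -2.1, "tz": 0, "roll": 0}, {"fingers": -0.7, "tx": 11.4, "ty": -3.3, "tz": 0, "roll": 0}, {"fingers": -0.7, "tx": 17.3, "ty": -3.4, "tz": 0, "roll": 0}, {"fingers": -0.7, "tx": 23.1, "ty": -2.4, "tz": 0, "roll": 0}, {"fingers": -0.7, "tx": 28.7, "ty": -0.5, "tz": 0, "roll": 0}, {"fingers": -0.7, "tx": 33.9, "ty": 2.4, "tz": 0, "roll": 0}, {"fingers": -0.7, "tx": 38.5, "ty": 6.1, "tz": 0, "roll": 0}, {"fingers": -0.7, "tx": 42.4, "ty": 10.6, "tz": 0, "roll": 0}, {"fingers": -0.7, "tx": 45.5, "ty": 15.7, "tz": 0, "roll": 0}, {"fingers": -0.7, "tx": 47.6, "ty": 21.2, "tz": 0, "roll": 0}]
[{"fingers": -0.7, "tx": 1.1, "ty": 5.8, "tz": 0, "roll": 0}, {"fingers": -0.7, "tx": 1.2, "ty": 11.7, "tz": 0, "roll": 0}, {"fingers": -0.7, "tx": 0.3, "ty": 17.6, "tz": 0, "roll": 0}, {"fingers": -0.7, "tx": -1.6, "ty": 23.2,
[... 983 characters left out ...]
{"fingers": -0.7, "tx": -37.5, "ty": -36.2, "tz": 0, "roll": 0}]
[{"fingers": -0.7, "tx": 0.9, "ty": -5.9, "tz": 0, "roll": 0}, {"fingers": -0.7, "tx": 2.9, "ty": -11.5, "tz": 0, "roll": 0}, {"fingers": -0.7, "tx": 5.7, "ty": -16.6, "tz": 0, "roll": 0}, {"fingers": -0.7, "tx": 9.5, "ty": -21.2, "tz": 0, "roll": 0}, {"fingers": -0.7, "tx": 13.9, "ty": -25.1, "tz": 0, "roll": 0}, {"fingers": -0.7, "tx": 19.0, "ty": -28.2, "tz": 0, "roll": 0}, {"fingers": -0.7, "tx": 24.5, "ty": -30.3, "tz": 0, "roll": 0}, {"fingers": -0.7, "tx": 30.4, "ty": -31.4, "tz": 0, "roll": 0}, {"fingers": -0.7, "tx": 36.3, "ty": -31.5, "tz": 0, "roll": 0}, {"fingers": -0.7, "tx": 42.1, "ty": -30.6, "tz": 0, "roll": 0}]
```

View pics/pscene.png

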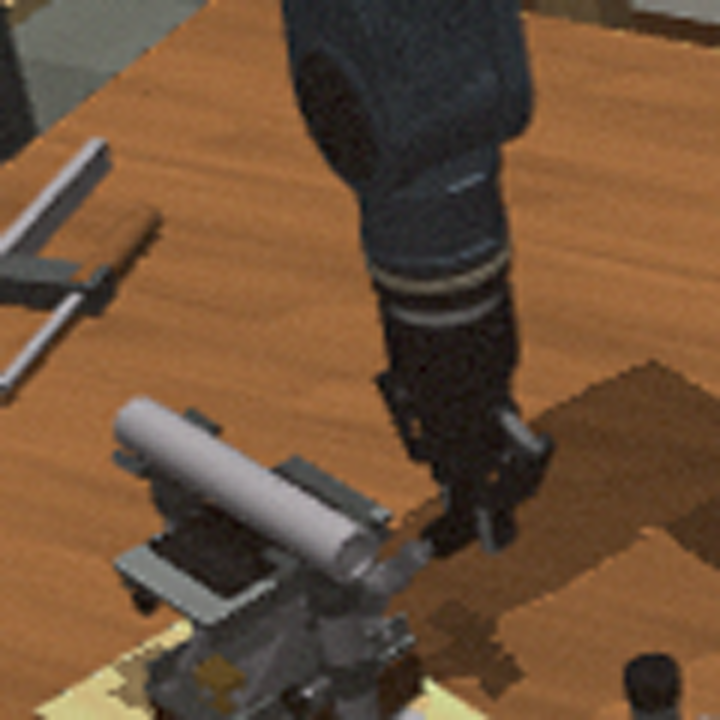

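Call:
{"fn": "step_arm", "kwargs": {"commands": [{"fingers":-0.7,"tx":-3.1,"ty":-5.6,"tz":0,"roll":0},{"fingers":-0.7,"tx":-5.2,"ty":-11.6,"tz":0,"roll":0},{"fingers":-0.7,"tx":-6.3,"ty":-17.4,"tz":0,"roll":0},{"fingers":-0.7,"tx":-6.4,"ty":-23.4,"tz":0,"roll":0},{"fingers":-0.7,"tx":-5.5,"ty":-29.2,"tz":0,"roll":0},{"fingers":-0.7,"tx":-3.6,"ty":-34.8,"tz":0,"roll":0},{"fingers":-0.7,"tx":-0.7,"ty":-40.0,"tz":0,"roll":0},{"fingers":-0.7,"tx":3.0,"ty":-44.6,"tz":0,"roll":0},{"fingers":-0.7,"tx":7.5,"ty":-48.5,"tz":0,"roll":0},{"fingers":-0.7,"tx":12.6,"ty":-51.5,"tz":0,"roll":0}]}}

```text
time: 15.98
tcp_pos: [0.4312, -0.258, 0.0681]
orientation: [0.698, 0.117, 0.697, -0.117]
wrist_force: [1.5, -2.3, 6.0]
opening: 0.023
```

Call:
{"fn": "step_arm", "kwargs": {"commands": [{"fingers":-0.7,"tx":5.5,"ty":-2.1,"tz":0,"roll":0},{"fingers":-0.7,"tx":11.4,"ty":-3.3,"tz":0,"roll":0},{"fingers":-0.7,"tx":17.3,"ty":-3.4,"tz":0,"roll":0},{"fingers":-0.7,"tx":23.1,"ty":-2.4,"tz":0,"roll":0},{"fingers":-0.7,"tx":28.7,"ty":-0.5,"tz":0,"roll":0},{"fingers":-0.7,"tx":33.9,"ty":2.4,"tz":0,"roll":0},{"fingers":-0.7,"tx":38.5,"ty":6.1,"tz":0,"roll":0},{"fingers":-0.7,"tx":42.4,"ty":10.6,"tz":0,"roll":0},{"fingers":-0.7,"tx":45.5,"ty":15.7,"tz":0,"roll":0},{"fingers":-0.7,"tx":47.6,"ty":21.2,"tz":0,"roll":0}]}}

```text
time: 16.82
tcp_pos: [0.4384, -0.2372, 0.0204]
orientation: [0.698, 0.117, 0.697, -0.117]
wrist_force: [1.7, -0.2, 15.9]
opening: 0.023
```

Call:
{"fn": "step_arm", "kwargs": {"commands": [{"fingers":-0.7,"tx":1.1,"ty":5.8,"tz":0,"roll":0},{"fingers":-0.7,"tx":1.2,"ty":11.7,"tz":0,"roll":0},{"fingers":-0.7,"tx":0.3,"ty":17.6,"tz":0,"roll":0},{"fingers":-0.7,"tx":-1.6,"ty":23.2,"tz":0,"roll":0},{"fingers":-0.7,"tx":-4.5,"ty":28.4,"tz":0,"roll":0},{"fingers":-0.7,"tx":-8.2,"ty":33.0,"tz":0,"roll":0},{"fingers":-0.7,"tx":-12.7,"ty":36.9,"tz":0,"roll":0},{"fingers":-0.7,"tx":-17.8,"ty":39.9,"tz":0,"roll":0},{"fingers":-0.7,"tx":-23.3,"ty":42.1,"tz":0,"roll":0},{"fingers":-0.7,"tx":-29.1,"ty":43.2,"tz":0,"roll":0}]}}

```text
time: 17.65
tcp_pos: [0.4522, -0.1971, 0.049]
orientation: [0.698, 0.116, 0.697, -0.117]
wrist_force: [6.0, -7.3, -3.0]
opening: 0.0226
```

```bash
python3 -c "
from h import *
c=bot.read_camera('scene');crop(c,*((125,110,245,230,6)),'pics/q.png')
to(.4410,-.2284,.0537,-18.95)
P=cloud(c).reshape(-1,3);a=np.radians(-19);q=P[:,:2]-[.574,-.2719]
x=q@[np.cos(a),np.sin(a)];y=q@[-np.sin(a),np.cos(a)]
k=(x>.03)&(x<.042)&(abs(y)<.03)&(P[:,2]>.13);print('pad z',np.median(P[k][:,2]),k.sum())
"
```

```text
t 17.70 tcp [ 0.4523 -0.197   0.0499] az(z) -19.02 tilt [ 0.001 -0.001 -1.   ] j [-0.41   0.318 -0.404  0.847 -0.001 -0.078] F [ 3.6 -4.7  3. ] T [-0.8  -0.68 -0.  ] op 0.0228
tx,ty,tz [ -3.7 -33.4  -0.5] roll -0.07
pad z 0.16802761780522257 40
```

View pics/q.png

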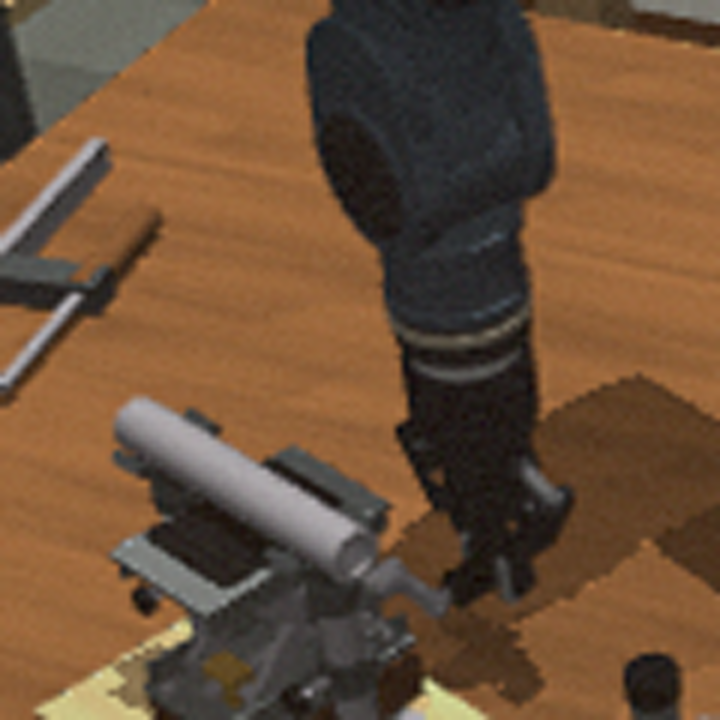

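Call:
{"fn": "step_arm", "kwargs": {"commands": [{"fingers":-0.7,"tx":-6.2,"ty":0.1,"tz":0,"roll":0},{"fingers":-0.7,"tx":-12.3,"ty":-0.8,"tz":0,"roll":0},{"fingers":-0.7,"tx":-17.9,"ty":-2.8,"tz":0,"roll":0},{"fingers":-0.7,"tx":-23.1,"ty":-5.6,"tz":0,"roll":0},{"fingers":-0.7,"tx":-27.7,"ty":-9.4,"tz":0,"roll":0},{"fingers":-0.7,"tx":-31.6,"ty":-13.8,"tz":0,"roll":0},{"fingers":-0.7,"tx":-34.6,"ty":-18.9,"tz":0,"roll":0},{"fingers":-0.7,"tx":-36.7,"ty":-24.4,"tz":0,"roll":0},{"fingers":-0.7,"tx":-37.9,"ty":-30.3,"tz":0,"roll":0},{"fingers":-0.7,"tx":-38.0,"ty":-36.2,"tz":0,"roll":0}]}}

```text
time: 18.53
tcp_pos: [0.4408, -0.2302, 0.0876]
orientation: [0.698, 0.117, 0.697, -0.116]
wrist_force: [5.3, 2.7, 8.4]
opening: 0.0231
```

Call:
{"fn": "step_arm", "kwargs": {"commands": [{"fingers":-0.7,"tx":0.9,"ty":-5.9,"tz":0,"roll":0},{"fingers":-0.7,"tx":2.9,"ty":-11.5,"tz":0,"roll":0},{"fingers":-0.7,"tx":5.7,"ty":-16.6,"tz":0,"roll":0},{"fingers":-0.7,"tx":9.5,"ty":-21.2,"tz":0,"roll":0},{"fingers":-0.7,"tx":13.9,"ty":-25.1,"tz":0,"roll":0},{"fingers":-0.7,"tx":19.0,"ty":-28.2,"tz":0,"roll":0},{"fingers":-0.7,"tx":24.5,"ty":-30.3,"tz":0,"roll":0},{"fingers":-0.7,"tx":30.4,"ty":-31.4,"tz":0,"roll":0},{"fingers":-0.7,"tx":36.3,"ty":-31.5,"tz":0,"roll":0},{"fingers":-0.7,"tx":36.3,"ty":-31.5,"tz":0,"roll":0},{"fingers":-0.7,"tx":36.3,"ty":-31.5,"tz":0,"roll":0}]}}

```text
validation failed for argument at $.co...
```

```bash
cat > chk.py <<'E'
from h import *
c=bot.read_camera('scene');crop(c,*((125,110,245,230,6)),'pics/'+__import__('sys').argv[1])
to(.4410,-.2284,.0537,-18.95)
P=cloud(c).reshape(-1,3);a=np.radians(-19);q=P[:,:2]-[.574,-.2719]
x=q@[np.cos(a),np.sin(a)];y=q@[-np.sin(a),np.cos(a)]
k=(x>.03)&(x<.042)&(abs(y)<.03)&(P[:,2]>.13);print('pad z',np.median(P[k][:,2]),k.sum())
E
python3 chk.py r.png
```

```text
t 18.58 tcp [ 0.4404 -0.2313  0.0875] az(z) -18.99 tilt [ 0.001  0.    -1.   ] j [-0.484  0.285 -0.339  0.945  0.001 -0.153] F [4.1 0.4 7.7] T [-0.04 -0.88  0.02] op 0.0225
tx,ty,tz [33.8  2.9 -0.4] roll -0.04
pad z 0.1709720891475246 41
```

Call:
{"fn": "step_arm", "kwargs": {"commands": [{"fingers":-0.7,"tx":0.9,"ty":-5.9,"tz":0,"roll":0},{"fingers":-0.7,"tx":2.9,"ty":-11.5,"tz":0,"roll":0},{"fingers":-0.7,"tx":5.7,"ty":-16.6,"tz":0,"roll":0},{"fingers":-0.7,"tx":9.5,"ty":-21.2,"tz":0,"roll":0},{"fingers":-0.7,"tx":13.9,"ty":-25.1,"tz":0,"roll":0},{"fingers":-0.7,"tx":19.0,"ty":-28.2,"tz":0,"roll":0},{"fingers":-0.7,"tx":24.5,"ty":-30.3,"tz":0,"roll":0},{"fingers":-0.7,"tx":30.4,"ty":-31.4,"tz":0,"roll":0},{"fingers":-0.7,"tx":36.3,"ty":-31.5,"tz":0,"roll":0},{"fingers":-0.7,"tx":36.3,"ty":-31.5,"tz":0,"roll":0}]}}

```text
time: 19.42
tcp_pos: [0.4301, -0.2608, 0.0499]
orientation: [0.698, 0.117, 0.697, -0.117]
wrist_force: [8.3, -5.4, -5.5]
opening: 0.0233
```

```bash
python3 chk.py s.png; python3 ck.py 814 844 4;  python3 ck.py 844 868 4
```

```text
t 19.47 tcp [ 0.4301 -0.2608  0.0501] az(z) -19.01 tilt [ 0. -0. -1.] j [-0.545  0.333 -0.381  0.857  0.    -0.213] F [ 6.2 -4.4 -3.7] T [-0.85 -1.27 -0.06] op 0.0228
tx,ty,tz [-3.6 34.2 -0.3] roll -0.06
pad z 0.17277859432300702 45
[{"fingers": -0.7, "tx": 4.4, "ty": 0.6, "tz": 0, "roll": 0}, {"fingers": -0.7, "tx": 8.7, "ty": 1.8, "tz": 0, "roll": 0}, {"fingers": -0.7, "tx": 12.8, "ty": 3.5, "tz": 0, "roll": 0}, {"fingers": -0.7, "tx": 16.6, "ty": 5.7, "tz": 0, "roll": 0}]
[{"fingers": -0.7, "tx": 2.8, "ty": 2.1, "tz": 0, "roll": 0}, {"fingers": -0.7, "tx": 5.4, "ty": 4.6, "tz": 0, "roll": 0}, {"fingers": -0.7, "tx": 7.8, "ty": 7.3, "tz": 0, "roll": 0}, {"fingers": -0.7, "tx": 9.8, "ty": 10.2, "tz": 0, "roll": 0}]
```

View pics/s.png

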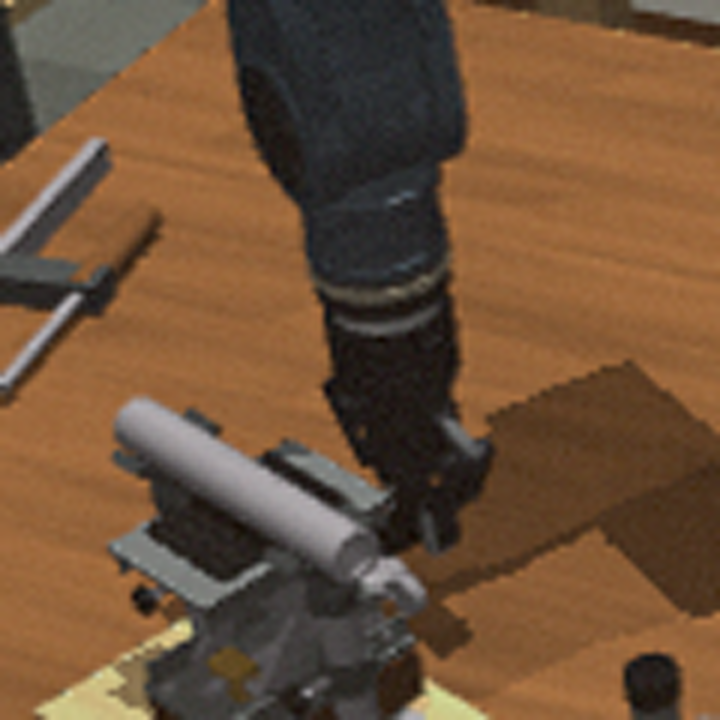

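Call:
{"fn": "step_arm", "kwargs": {"commands": [{"fingers":-0.7,"tx":4.4,"ty":0.6,"tz":0,"roll":0},{"fingers":-0.7,"tx":8.7,"ty":1.8,"tz":0,"roll":0},{"fingers":-0.7,"tx":12.8,"ty":3.5,"tz":0,"roll":0},{"fingers":-0.7,"tx":16.6,"ty":5.7,"tz":0,"roll":0},{"fingers":-0.7,"tx":19.4,"ty":7.8,"tz":0,"roll":0},{"fingers":-0.7,"tx":22.0,"ty":10.3,"tz":0,"roll":0},{"fingers":-0.7,"tx":24.4,"ty":13.0,"tz":0,"roll":0},{"fingers":-0.7,"tx":26.4,"ty":15.9,"tz":0,"roll":0},{"fingers":-0.7,"tx":26.4,"ty":15.9,"tz":0,"roll":0},{"fingers":-0.7,"tx":26.4,"ty":15.9,"tz":0,"roll":0}]}}

```text
time: 20.3
tcp_pos: [0.4356, -0.2451, 0.0243]
orientation: [0.698, 0.117, 0.697, -0.116]
wrist_force: [6.9, 0.6, 1.9]
opening: 0.0228
```

```bash
python3 chk.py u.png
```

```text
t 20.35 tcp [ 0.4356 -0.2451  0.0243] az(z) -18.98 tilt [ 0.001  0.001 -1.   ] j [-0.513  0.358 -0.423  0.789  0.002 -0.182] F [7.6 0.8 3.3] T [ 0.08 -1.36  0.11] op 0.0230
tx,ty,tz [-29.4  17.6  -0.3] roll -0.03
pad z 0.17406778368153913 38
```

View pics/u.png

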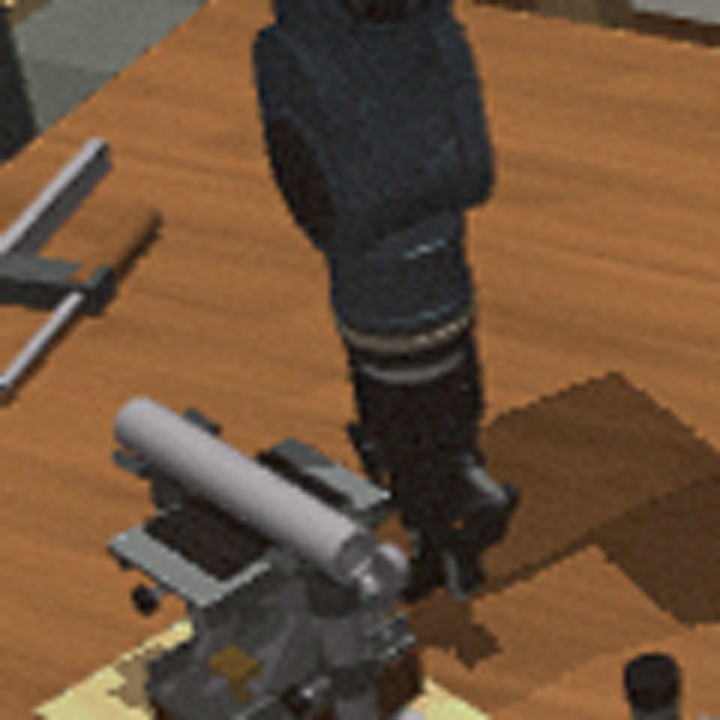

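Call:
{"fn": "step_arm", "kwargs": {"commands": [{"fingers":-0.7,"tx":0.9,"ty":1.6,"tz":0,"roll":0},{"fingers":-0.7,"tx":1.7,"ty":3.2,"tz":0,"roll":0},{"fingers":-0.7,"tx":2.3,"ty":4.8,"tz":0,"roll":0},{"fingers":-0.7,"tx":2.3,"ty":4.8,"tz":0,"roll":0},{"fingers":-0.7,"tx":2.3,"ty":4.8,"tz":0,"roll":0}]}}

```text
time: 20.77
tcp_pos: [0.437, -0.241, 0.0222]
orientation: [0.698, 0.117, 0.697, -0.117]
wrist_force: [4.9, -1.7, 5.2]
opening: 0.023
```

```bash
python3 chk.py v.png
```

```text
t 20.82 tcp [ 0.437  -0.241   0.0222] az(z) -19.00 tilt [ 0.001 -0.    -1.   ] j [-0.504  0.359 -0.428  0.782  0.001 -0.173] F [ 4.8 -1.8  4.7] T [-0.36 -1.07  0.  ] op 0.0228
tx,ty,tz [-31.5  13.3  -0.3] roll -0.05
pad z 0.1747029703549653 41
```

Call:
{"fn": "step_arm", "kwargs": {"commands": [{"fingers":-0.35,"tx":0,"ty":0,"tz":0,"roll":0},{"fingers":-0.2,"tx":0,"ty":0,"tz":0,"roll":0},{"fingers":0.1,"tx":0,"ty":0,"tz":0,"roll":0},{"fingers":0.3,"tx":0,"ty":0,"tz":0,"roll":0},{"fingers":0.3,"tx":0,"ty":0,"tz":0,"roll":0},{"fingers":0.3,"tx":0,"ty":0,"tz":0,"roll":0}]}}

```text
time: 21.32
tcp_pos: [0.4359, -0.2411, 0.0221]
orientation: [0.697, 0.117, 0.698, -0.117]
wrist_force: [0.3, 0.1, -0.2]
opening: 0.0555
```

Call:
{"fn": "step_arm", "kwargs": {"commands": [{"fingers":0.3,"tx":0,"ty":0,"tz":-10,"roll":0},{"fingers":0.3,"tx":0,"ty":0,"tz":-25,"roll":0},{"fingers":0.3,"tx":-5,"ty":0,"tz":-40,"roll":0},{"fingers":0.3,"tx":-25,"ty":0,"tz":-45,"roll":0},{"fingers":0.3,"tx":-55,"ty":0,"tz":-50,"roll":0},{"fingers":0.3,"tx":-90,"ty":0,"tz":-50,"roll":0},{"fingers":0.3,"tx":-130,"ty":0,"tz":-50,"roll":0},{"fingers":0.3,"tx":-170,"ty":20,"tz":-50,"roll":0},{"fingers":0.3,"tx":-190,"ty":55,"tz":-50,"roll":0},{"fingers":0.3,"tx":-190,"ty":95,"tz":-50,"roll":0}]}}

```text
time: 22.15
tcp_pos: [0.4213, -0.1359, 0.217]
orientation: [0.7, 0.118, 0.695, -0.119]
wrist_force: [1.3, -0.3, 0.1]
opening: 0.0558
```

Call:
{"fn": "step_arm", "kwargs": {"commands": [{"fingers":0.3,"tx":0,"ty":40,"tz":0,"roll":0},{"fingers":0.3,"tx":0,"ty":80,"tz":0,"roll":0},{"fingers":0.3,"tx":0,"ty":120,"tz":0,"roll":0},{"fingers":0.3,"tx":0,"ty":150,"tz":0,"roll":0},{"fingers":0.3,"tx":0,"ty":150,"tz":0,"roll":0}]}}

```text
time: 22.57
tcp_pos: [0.4695, 0.0107, 0.212]
orientation: [0.698, 0.116, 0.698, -0.115]
wrist_force: [0.1, 0.1, -0.4]
opening: 0.0554
```

```bash
python3 chk.py w.png;python3 - <<'E'
from h import *
for n in ('scene','top'):
    c=bot.read_camera(n);np.savez(n+'8.npz',**c)
    crop(c,*((125,165,225,265,6)if n=='scene' else (365,145,490,255,6)),'pics/z%s.png'%n)
    a=np.radians(-19);j=(.574,-.2719) if n=='scene' else (.5711,-.2754)
    P=cloud(c).reshape(-1,3);q=P[:,:2]-j;L=np.c_[q@[np.cos(a),np.sin(a)],q@[-np.sin(a),np.cos(a)]]
    k=(P[:,2]>.199)&(P[:,2]<.215)&(abs(L[:,0])<.02)&(abs(L[:,1])<.12);print(n,L[k][:,1].min(),L[k][:,1].max())
    for lo in(-.09,-.05,0,.05):
        m=k&(L[:,1]>lo)&(L[:,1]<lo+.04);print(lo,m.sum(),np.median(L[m,0]).round(4),np.percentile(P[m,2],90).round(4))
crop(c,0,0,560,420,1,'pics/zall.png')
E
```

```text
t 22.62 tcp [0.4687 0.0088 0.212 ] az(z) -18.79 tilt [-0.001  0.    -1.   ] j [ 0.019  0.15  -0.176  1.245  0.     0.347] F [-0.3  0.2 -0. ] T [-0.02  0.05  0.04] op 0.0558
tx,ty,tz [ 158.3 -233.5   50.3] roll 0.16
pad z 0.173596714620461 40
scene -0.09536515177272346 0.09715857050773899
-0.09 52 0.0044 0.2067
-0.05 54 0.0036 0.2074
0 62 0.0041 0.2075
0.05 62 0.0039 0.2065
top -0.09386322054443184 0.05076932748074843
-0.09 186 -0.0003 0.2072
-0.05 183 -0.0005 0.2071
0 180 -0.001 0.2078
0.05 3 0.011 0.2027
```

View pics/zscene.png

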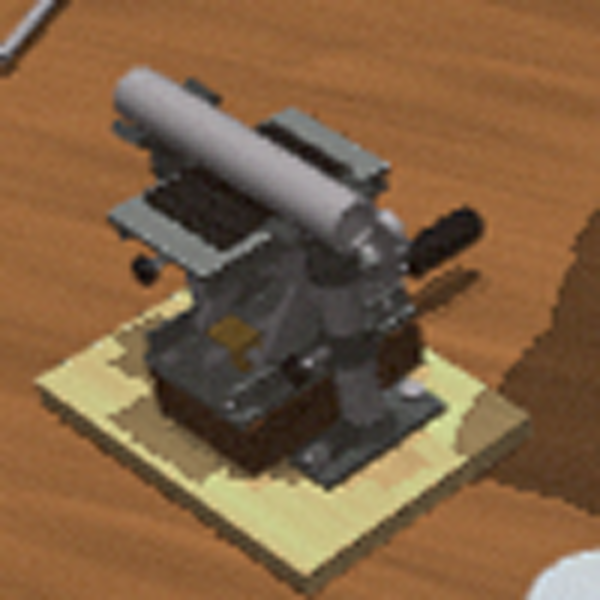

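View pics/ztop.png

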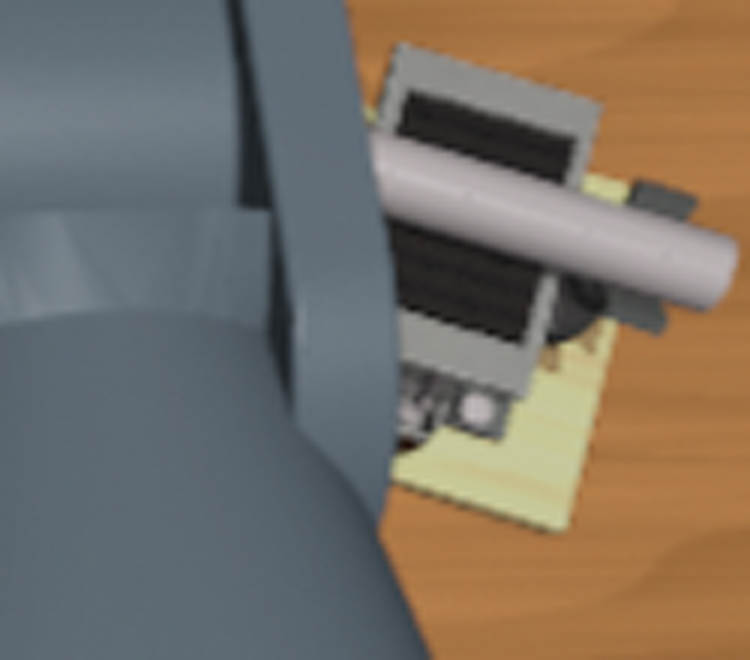

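View pics/zall.png

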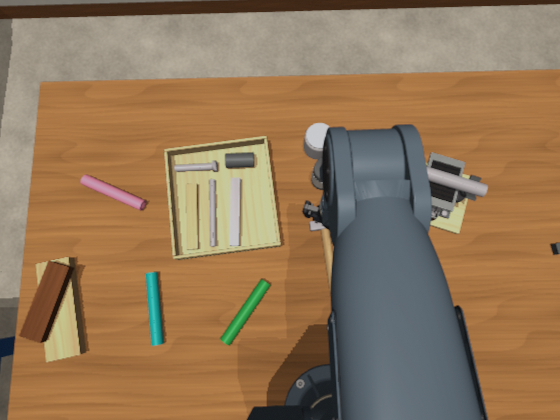

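Call:
{"fn": "step_arm", "kwargs": {"commands": [{"fingers":0.3,"tx":-20,"ty":15,"tz":-20,"roll":0},{"fingers":0.3,"tx":-40,"ty":45,"tz":-40,"roll":0},{"fingers":0.3,"tx":-50,"ty":80,"tz":-60,"roll":0},{"fingers":0.3,"tx":-50,"ty":115,"tz":-80,"roll":0},{"fingers":0.3,"tx":-50,"ty":150,"tz":-100,"roll":0},{"fingers":0.3,"tx":-50,"ty":185,"tz":-120,"roll":0},{"fingers":0.3,"tx":-50,"ty":215,"tz":-140,"roll":0},{"fingers":0.3,"tx":-50,"ty":240,"tz":-150,"roll":0},{"fingers":0.3,"tx":-50,"ty":250,"tz":-150,"roll":0},{"fingers":0.3,"tx":-50,"ty":250,"tz":-150,"roll":0}]}}

```text
time: 23.55
tcp_pos: [0.4091, 0.2924, 0.2619]
orientation: [0.697, 0.116, 0.697, -0.117]
wrist_force: [-1.2, -0.8, -0.4]
opening: 0.0559
```

```bash
python3 - <<'E'
from h import *
st()
for n in ('scene','top'):
    c=bot.read_camera(n);np.savez(n+'9.npz',**c)
    crop(c,*((125,165,225,265,6)if n=='scene' else (365,145,490,255,6)),'pics/y%s.png'%n)
    a=np.radians(-19);j=(.574,-.2719) if n=='scene' else (.5711,-.2754)
    for nm,cc in(("now",c),("start",dict(np.load(n+"0.npz")))):
        P=cloud(cc).reshape(-1,3);q=P[:,:2]-j;L=np.c_[q@[np.cos(a),np.sin(a)],q@[-np.sin(a),np.cos(a)]]
        k=(P[:,2]>.199)&(P[:,2]<.215)&(abs(L[:,0])<.02)&(abs(L[:,1])<.12)
        if k.any():print(n,"tube y",L[k][:,1].min(),L[k][:,1].max())
        for sx in(-1,1):
            m=(L[:,0]*sx>.026)&(L[:,0]*sx<.042)&(abs(L[:,1])<.03)&(abs(P[:,2]-.165)<.016);print(nm,sx,"pad z",m.sum(),P[m,2].mean().round(4),np.median(P[m,2]).round(4))
        m=(L[:,0]>-.158)&(L[:,0]<-.105)&(abs(L[:,1])<.06)&(P[:,2]>.02)&(cc["image"].reshape(-1,3).max(1)<70)
        print("knob y,z",m.sum(),L[m,1].mean().round(4),P[m,2].mean().round(4))
E
```

```text
t 23.55 tcp [0.4091 0.2924 0.2619] az(z) -18.98 tilt [-0. -0. -1.] j [ 0.621  0.192  0.004  1.383 -0.     0.952] F [-1.2 -0.8 -0.4] T [-0.03 -0.02 -0.01] op 0.0559
scene tube y -0.09713649313929797 0.09811315255221048
now -1 pad z 31 0.1747 0.1747
now 1 pad z 55 0.1738 0.1739
knob y,z 67 -0.0073 0.0481
start -1 pad z 45 0.154 0.154
start 1 pad z 52 0.1542 0.1539
knob y,z 78 -0.0018 0.1121
top tube y -0.09452694783300611 0.09622195135106802
now -1 pad z 162 0.1744 0.1745
now 1 pad z 155 0.1745 0.1744
knob y,z 158 -0.0101 0.0496
start -1 pad z 163 0.1545 0.1546
start 1 pad z 142 0.1545 0.1545
knob y,z 184 -0.0044 0.1142
```

View pics/ytop.png

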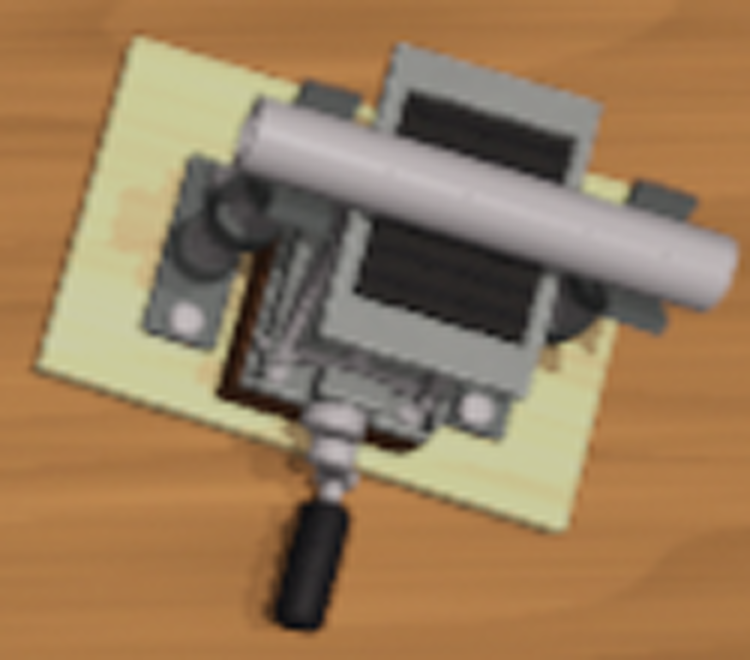

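```bash
python3 - <<'E'
from h import *
for n in ('scene','top'):
    a=np.radians(-19);j=(.574,-.2719) if n=='scene' else (.5711,-.2754)
    for f in("9","0"):
        cc=dict(np.load(n+f+".npz"))
        P=cloud(cc).reshape(-1,3);q=P[:,:2]-j;L=np.c_[q@[np.cos(a),np.sin(a)],q@[-np.sin(a),np.cos(a)]]
        for sx in(-1,1):
            m=(L[:,0]*sx>.050)&(L[:,0]*sx<.061)&(abs(L[:,1])<.038)&(abs(P[:,2]-.158)<.016)
            v=P[m,2];print(n,f,sx,"plate z",m.sum(),v.mean().round(5),np.median(v).round(5),(v.std()/len(v)**.5).round(5))
E
```

```text
scene 9 -1 plate z 45 0.16846 0.16881 0.00041
scene 9 1 plate z 54 0.16742 0.16872 0.00064
scene 0 -1 plate z 30 0.14809 0.14826 0.00038
scene 0 1 plate z 49 0.14822 0.14819 0.00026
top 9 -1 plate z 144 0.16876 0.16902 0.00021
top 9 1 plate z 127 0.16905 0.16912 0.00015
top 0 -1 plate z 139 0.14885 0.14882 0.00016
top 0 1 plate z 126 0.14862 0.14865 0.00015
```

```bash
python3 -c "
from bench import bot
print(bot.job_done())"
```

```text
the job is handed in; nothing more can be done
None
```

The tube is seated in both V-stands, centred over the jack, and the jack is wound up until the pad just touches it. I handed the job in at about 24 s of robot time; no verdict was reported.

**Tube:** I gripped it at its middle, lifted it out of the crate and carried it over the bottle. I lowered it until the sensed force changed from its hanging weight to light contact, then let go.

**Jack:** I gripped the crank knob, wound it about 2.4 turns, let go and moved the arm clear.

**Last checks:**
- **Centring:** depth readings from both cameras put the tube within about 1 mm of centre. One outline fit from hand-picked points, made just after I released the tube, suggested 3.5 mm off. It fitted poorly, so I trusted the depth readings.
- **Jack height:** the knob position gives about 878°, a rise of about 20.7 mm, or roughly 0.7 mm of pad compression. By camera, the plate rose about 20.4 mm and the pad top 20.0 mm. I estimate the crank already stood about 12° past zero at the start, which would account for 0.3 mm of the difference. The rest fits light pad compression, but the cameras are only good to a few tenths of a millimetre.
- **Forces:** the highest wrist force I read was about 16 N.
- **Other objects:** the other stock was still in the crate in the last full picture. I saw no sign that the bottle, tin or hammer moved, but the arm hid part of them and I did not measure their positions.

Two of my move calls were refused because of their format, and the arm did not move for either.

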